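# Stand the fallen reagent bottle on the stirrer under the extraction hood and start it

### The arm

A 6-joint arm with a two-finger parallel gripper is mounted at the origin on the work surface. World frame = base frame: x ahead of the robot, y to its left, z up, the work surface at z = 0. Lengths are in m, angles in degrees, forces in N, time in s.
With the tool pointing down it reaches from about 0.4 to 0.825 m from the base axis. Payload 7 kg.
Tool frame: the origin (TCP) lies midway between the tips of the shut fingers; the grasp point (between the pads) lies 19 mm behind it (ctrl.grip_point_offset is the distance from the TCP to the grasp point, in m); x points along the fingers, y is the direction in which the jaws open and shut, and the axes are right-handed (so a half turn about x gives the same grasp; the last joint's range is limited). The gripper opens to 88 mm and grips with 3 to 60 N. Pads are 19 mm wide; open, the fingers measure 130 mm over their backs; the gripper's body (78 mm by 193 mm) begins 47 mm behind the grasp point.
Start: joints at [83.715, 20.546, 0.682, 0, -70.136, -16.507], TCP at [0.261, 0.622, 0.227] pointing down, gripper open.
Joint ranges: [-176.03, 176.03], [-82.01, 121.73], [-58.28, 71.71], [-173.87, 95.51], [-174.79, -0.11], [-173.66, 173.66]. Speed limits (degrees/s): [136.94, 136.94, 172.46, 180, 180, 180].

### API

Orientations are given as [roll, pitch, yaw] about the fixed x, y, z axes, in that order (R = Rz(yaw) Ry(pitch) Rx(roll)).
In Python, from plant import ctrl gives the robot as it stands.
- The arm moves only by the tool drive_tool, never from a script. Its argument "plan" is a list of rows, each a list of 3 entries, a list of its own where there are three numbers: the shift along the tool's x, y, z in m, then the turn, a rotation vector about the tool's x, y, z in degrees, then the opening, from 0 (shut) to 1 (fully open). In form: [[[dx, dy, dz], [wx, wy, wz], grip], ...]. A call has 1 to 20 rows; each row is the pose to reach, as a shift and turn from the pose measured when the call began, along the tool's axes at that moment; what a row does not reach only later rows make up. A row lasts 1/12 s, in which the tool goes at most 41.7 mm and 7.16 degrees, less where a joint would pass 70% of its speed; a pose out of reach is approached as far as the arm can. A call with a gripper value outside its range is refused whole. The fingers move at their own pace and stop on an object; the grip force is fixed at half the most. Time passes only in rows, so rows that repeat a pose let the fingers close. It gives the time, the measured TCP pose, the force and the opening at its end, in the units of the state.
- ctrl.get_obs(): the state, without advancing time (a new reading comes with each control period).
- ctrl.snapshot(name): name is "scene" or "top" or "wrist"; returns the picture (420x560x3 uint8, blue, green, red); there is no depth.
- ctrl.get_calibration(name): a dict with "fx", "fy", "cx", "cy" (pixels), "R" (3x3) and "t" (3): a world point X has camera coordinates R X + t. Camera axes: x right, y down, z forward; pixel columns grow to the right and rows downward; lengths in m; the calibration is good to about 2 mm. The wrist camera is an equidistant fisheye: a pixel r from the principal point sees the ray r / f radians off the axis. A picture is of the moment at which its call begins: read the wrist's pose just before it. get_calibration takes no time and is no camera call; for the wrist camera it gives the pose at the moment of the call.
- ctrl.close_job(): hands the job in, once; it reports no verdict.
Trained networks look in the newest picture that a camera, given by its name, has taken for a name from the list of things; names that differ only in an ending like _2 or _b are one class to them, and where a whole thing is asked for, a point or a joint stands for the part that bears it (a point fixed in the world has none). Each returns a list of dicts, best first, with "confidence" (0 to 1); they miss things now and then, are a little off and sometimes report something else, mostly with a low value. They report only what shows in the picture. A call takes as long as a camera call. They do not tell look-alikes from the thing itself.
- ctrl.cut_out(camera, name): "pixels" (420x560 bool, what is visible of it) and "pixel" ([column, row] in pixels, amid what is visible of it).
- ctrl.landmark_of(camera, name): "pixel" ([column, row] in pixels: a listed point, or the origin of a listed thing).
The state is a dict: "clock": time; "joint_pos": joint angles; "qvel": joint speeds; "tau": joint torques, N m; "tool_pos": TCP position; "orientation": TCP orientation; "force": force on the tool from outside, world axes, zero at the start; "moment": the same for the moment, N m; "opening": finger opening in m.
Only numpy, scipy, OpenCV 4.12 (cv2) and the standard library are available. Lean on these libraries where they do the work, as an engineer would, in place of code of your own. Each camera call takes 0.05 s, during which the arm holds its last target. There are 200 camera calls.

### The job

The amber reagent bottle has fallen over on the bench: pick it up, turn it upright and set it down gently, cap up, in the middle of the white plate of the magnetic stirrer, under the clear extraction hood, and let go of it. Then nudge the slide switch on the stirrer's sloping panel fully across to the green dot to switch it on, and only after that turn the speed knob clockwise until its white pointer stands at the green mark. Do not bump the hood, and leave the tube rack, the small dark vial and the tip box where they stand.

Things in the scene. Friction and masses are not known exactly. Their poses are not given: they have to be found in the camera images.
- bottle: Closed amber bottle, blue cap, about 220 g, 112 mm tall. Body 48 mm in diameter up to 74 mm from the foot, then shoulder and neck; cap 28 mm in diameter from 88 to 112 mm. Origin: centre of the foot's underside; z axis from foot to cap. It starts lying on the bench, its axis 24 mm above it, the cap pointing to the robot's left (+y) give or take 50 degrees.
- stirrer: Magnetic stirrer, blue-grey housing 160 mm wide, fixed. Origin: on the axis of its round plate, at bench level; x points to its back (roughly away from the robot), y to its left, z up. Behind the control panel the housing is a block 62 mm high from x = -75 to +85 mm.
- panel_mid (a point): Middle of the stirrer's dark control panel, 42 mm above the bench; axes as stirrer. The panel slopes at 30 degrees to the bench, down towards the robot: 80 mm long down the slope, 160 mm wide, upper edge 62 mm and lower edge 22 mm above the bench. The knob's axis meets it 35 mm to the left (+y) of this point, the slide switch's slot is centred 40 mm to the right.
- plate_top (a point): Centre of the top face of the stirrer's white round plate (135 mm in diameter), 72 mm above the bench; a grey ring of 68 mm diameter is printed around it. Axes as stirrer.
- power_switch (a joint): Slide switch, m: 0 off (left, at the white dot), 0.010 fully on (right, at the green dot; towards the stirrer's -y). A detent spring holds it at either end, 2 N at the ends and nothing half way, plus 0.6 N friction: past the middle it snaps over by itself.
- switch_ridge (a point): Middle of the top edge of the switch's white ridge, the only part proud of the panel: 6 mm high, 4 mm thick along its travel, 14 mm long across it (up and down the slope). Its frame moves with it: z = outward normal of the panel, x = up the slope (away from the robot), y = to the left along the panel; on is towards -y.
- speed_knob (a joint): Speed knob, rad: 0 at its left stop (slowest), growing clockwise as seen looking onto the panel, stop at 4.2. It is found between 0 and 0.3. 1.05 puts the white pointer at the green mark, straight up the slope. It stays where it is left (friction 0.03 N m).
- knob_top (a point): Centre of the top face of the round grey speed knob: 30 mm in diameter, 22 mm high above the panel, with a 35 mm skirt on its lowest 3.5 mm. z = outward normal of the panel, the knob's axis. The frame turns with the knob.
- hood_rim (a point): Centre of the rim (lower edge) of the extraction arm's clear dome hood: a circle 260 mm in diameter, 340 mm above the bench, fixed over the back of the stirrer. The dome rises 95 mm above it; its white tube runs off to the robot's right. A hand pointing straight down over the plate would run into it; there is room under it for a hand leaning back towards the robot by 40 to 50 degrees.
- tube_rack: Bystander: red rack of lilac-capped tubes, 79 x 204 mm, 92 mm tall. Origin: centre of the underside.
- vial: Bystander: small dark blue vial with black cap, 30 mm in diameter, 68 mm tall. Origin: centre of the underside.
- tip_box: Bystander: white pipette-tip box with light blue lid, 85 x 120 mm, 60 mm tall. Origin: centre of the underside.
Mind the look-alikes: they are no part of the job. Several things look just like the bottle: the one meant starts farthest from the robot's base.

How it is judged (in metres and radians):
On the way, in this order (a step that is already met when the one before it is completed fails the run):
1. the bottle has been turned upright (angle between bottle's own z axis and vertical below 0.2 rad), for 0.2 s.
2. the bottle stands upright in the middle of the stirrer's plate, let go (horizontal distance between bottle and plate_top below 0.02 m and z of bottle in the frame of plate_top below 0.004 m and angle between bottle's own z axis and vertical below 0.1 rad and contact force between bottle and the arm below 0.05 N and contact force between bottle and the fingers below 0.05 N and linear speed of bottle below 0.02 m/s), for 0.2 s.
3. the slide switch is across at on, the speed knob still turned down (value of joint power_switch above 0.0085 m and value of joint speed_knob below 0.5 rad), for 0.2 s.
4. the speed knob's pointer stands at the green mark (value of joint speed_knob between 0.85 and 1.25 rad), for 0.2 s.
At the end, for the whole second after the job is handed in: The bottle stands upright (within 0.1 rad) and still on the stirrer's plate, its axis within 20 mm of the plate's centre; the slide switch is at on (beyond 8.5 of its 10 mm); the speed knob stands at the green mark (0.85 to 1.25 rad) (all of step 4 and horizontal distance between bottle and plate_top below 0.02 m and z of bottle in the frame of plate_top between -0.004 and 0.004 m and angle between bottle's own z axis and vertical below 0.1 rad and linear speed of bottle below 0.02 m/s and value of joint power_switch above 0.0085 m); the robot touches nothing.
It fails at once if the hood is bumped (more than 5 N) (contact force between hood and the arm above 5 N or contact force between hood and the fingers above 5 N or contact force between hood and bottle above 5 N).
It fails at once if the bottle is dropped or slammed onto the plate (it comes down faster than 0.35 m/s) (horizontal distance between bottle and plate_top below 0.03 m and z of bottle in the frame of plate_top below 0.02 m and linear speed of bottle above 0.35 m/s).
It fails at once if the tube rack, the vial or the tip box is moved by more than 20 mm (distance of any of tube_rack, vial, tip_box from where it was at the start of the episode above 0.02 m).
It fails at once if the vial is tipped over (angle between vial's own z axis and vertical above 0.5 rad).
It also fails if it takes over 58 s, if anything falls off the work surface, if the arm or the gripper's body presses on something with over 40 N, if the wrist force passes 120 N, or if a joint passes its speed limit or range.

## Working session

There is one attempt and no reset: what is moved stays moved. The work goes in short steps, Python scripts to look and compute and a tool call to move; the robot and the scene stay as the last step left them, time stands still between calls to the robot, and variables do not carry over. Pictures are saved under pics/ and viewed, about 8 in all and at most 12, crops included, and the job is handed in when it is done.

Besides the shell and the picture viewer there is one more tool, called after "Emit:" as name(argument=value, ...) on one line, values as JSON. drive_tool: Moves the arm, as the interface text tells. Its arguments: {"type":"object","properties":{"plan":{"type":"array","items":{"type":"array"}}},"required":["plan"]}

```bash
ls; mkdir -p pics; python3 - <<'E'
from plant import ctrl
import cv2,numpy as np
print(ctrl.get_obs())
a=ctrl.snapshot("scene");b=ctrl.snapshot("top")
cv2.imwrite("pics/s.png",a);cv2.imwrite("pics/t.png",b)
for c in("scene","top"):
    k=ctrl.get_calibration(c);print(c,k)
    for n in("bottle","stirrer","plate_top","panel_mid","switch_ridge","knob_top","hood_rim","tube_rack","vial","tip_box"):
        print(n,[(np.round(d["pixel"],1).tolist(),round(d["confidence"],2)) for d in ctrl.landmark_of(c,n)])
    print("cut",[(np.round(d["pixel"],1).tolist(),round(d["confidence"],2)) for d in ctrl.cut_out(c,"bottle")])
E
```

```text
pics
{'clock': 0.0, 'joint_pos': array([ 8.37154299e+01,  2.05901516e+01,  6.34143308e-01, -1.88741295e-02,
       -7.01379779e+01, -1.65069369e+01]), 'qvel': array([ 0.06218233,  0.01498426,  0.13716328, -0.0776544 ,  0.01345461,
       -0.0122939 ]), 'tau': array([ 8.32399819e-04, -5.82725751e+01,  2.93051648e+01,  6.99758291e+00,
        6.78404438e-03, -1.48048230e-04]), 'tool_pos': array([0.2613222 , 0.62182337, 0.22564392]), 'orientation': array([  95.81766539,   89.90435309, -106.98026874]), 'force': array([-0.31191329,  0.87832033,  0.17986708]), 'moment': array([-0.02347856,  0.07677506, -0.00516209]), 'opening': 0.08763864954710748}
scene {'fx': 418.76902636790345, 'fy': 418.76902636790345, 'cx': 277.8051249921275, 'cy': 213.34155163545128, 'R': array([[-0.69011216,  0.72349197,  0.01745222],
       [ 0.41747529,  0.41768093, -0.80700497],
       [-0.59115107, -0.54963807, -0.59028671]]), 't': array([ 0.22032274, -0.061216  ,  1.54008029])}
bottle [([307.7, 246.4], 0.93), ([275.1, 293.6], 0.82), ([256.4, 248.4], 0.69), ([407.1, 258.0], 0.59)]
stirrer [([161.2, 254.9], 0.85)
[... 432 characters left out ...]
528059, 'R': array([[-0.00437763, -0.99985527,  0.01643976],
       [-0.9934333 ,  0.00246876, -0.11438614],
       [ 0.114329  , -0.01683254, -0.99330033]]), 't': array([0.09490111, 0.48164943, 1.32673336])}
bottle [([266.9, 272.1], 0.84), ([173.5, 333.9], 0.66), ([244.7, 200.8], 0.65), ([313.3, 232.4], 0.58)]
stirrer [([381.8, 158.7], 0.58)]
plate_top [([389.6, 155.0], 0.95)]
panel_mid [([381.0, 196.5], 0.58)]
switch_ridge [([392.4, 200.4], 0.42)]
knob_top [([367.0, 199.7], 0.62), ([382.5, 158.6], 0.35)]
hood_rim []
tube_rack [([257.9, 115.6], 0.84)]
vial [([277.2, 154.3], 0.69)]
tip_box []
cut [([251.9, 271.3], 0.93), ([229.2, 188.9], 0.87), ([196.4, 334.9], 0.82), ([311.1, 251.8], 0.57)]
```

View pics/s.png

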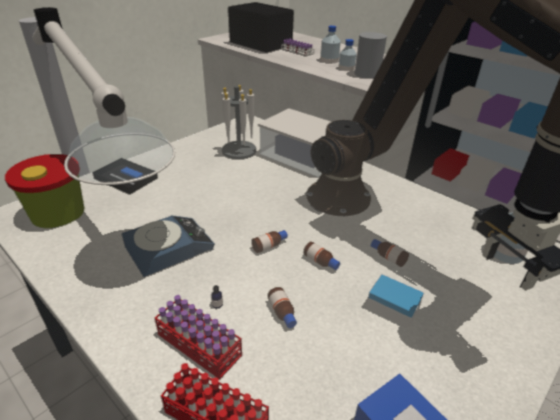

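View pics/t.png

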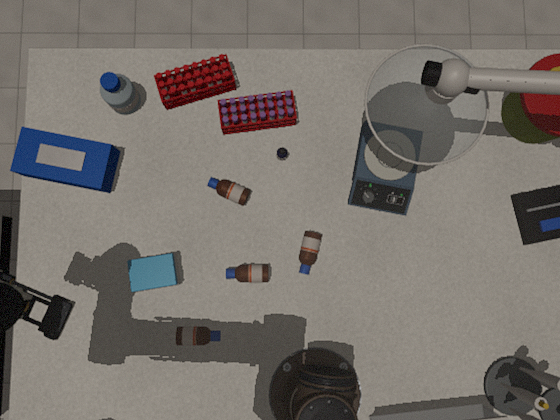

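The scene has four look-alike bottles. The farthest lies at top (229,189) and scene (282,305), cap to the left. The stirrer is at top (389,160), with the hood over its back.

```bash
cat > h.py <<'E'
from plant import ctrl
import cv2,numpy as np
from scipy.spatial.transform import Rotation as Ro
def ray(c,p,k=None):
    k=k or ctrl.get_calibration(c)
    v=np.array([(p[0]-k["cx"])/k["fx"],(p[1]-k["cy"])/k["fy"]])
    if c=="wrist":
        a=np.linalg.norm(v); d=np.r_[v/a*np.sin(a),np.cos(a)] if a>1e-9 else np.array([0,0,1.])
    else: d=np.r_[v,1]
    return -k["R"].T@k["t"],k["R"].T@(d/np.linalg.norm(d))
def onplane(c,p,z,k=None):
    o,d=ray(c,p,k); return o+d*(z-o[2])/d[2]
def proj(c,X,k=None):
    k=k or ctrl.get_calibration(c); q=k["R"]@X+k["t"]
    if c=="wrist":
        n=np.hypot(q[0],q[1]);s=np.arctan2(n,q[2])/n;u=q[:2]*s
    else:u=q[:2]/q[2]
    return np.array([k["fx"]*u[0]+k["cx"],k["fy"]*u[1]+k["cy"]])
def pose():
    o=ctrl.get_obs();return o["tool_pos"],Ro.from_euler("xyz",o["orientation"],degrees=True).as_matrix(),o
def goal(g,tgt,R):   # shift of TCP so that grasp point is at tgt with orientation R
    p,R0,o=pose(); t=tgt+R[:,0]*g
    return np.round(R0.T@(t-p),4),np.round(Ro.from_matrix(R0.T@R).as_rotvec(degrees=True),2)
E
python3 - <<'E'
from h import *
np.set_printoptions(precision=4,suppress=True)
p,R,o=pose();print("R",R,ctrl.grip_point_offset)
for c,ft in(("top",(244.7,200.8)),("scene",(275.1,293.6))):
    m=min(ctrl.cut_out(c,"bottle"),key=lambda d:np.hypot(*(np.array(d["pixel"])-((229,189) if c=="top" else (280.5,306.4)))))["pixels"]
    q=np.argwhere(m)[:,::-1].astype(float)
    P=np.array([onplane(c,x,.024)[:2] for x in q]);mu=P.mean(0);w,V=np.linalg.eigh(np.cov(P.T));a=V[:,1];a*=np.sign(a[1])
    s=(P-mu)@a;print(c,"mean",mu,"axis",a,np.degrees(np.arctan2(a[1],a[0])),"lo",mu+a*s.min(),"hi",mu+a*s.max(),s.max()-s.min())
    print(" lm foot",onplane(c,ft,.024))
t="top"
print("plate",onplane(t,(389.6,155),.072),"pm",onplane(t,(381,196.5),.042),onplane("scene",(192.8,228.9),.042))
print("knobtop",onplane(t,(367,199.7),.061),onplane("scene",(199,227.7),.061),"ridge",onplane(t,(392.4,200.4),.047))
print("stir",onplane(t,(381.8,158.7),0),onplane("scene",(161.2,254.9),0))
print("hood",onplane(t,(426,105),.34),onplane("scene",(120,150),.34))
for n,c in(("housTL",(366,122)),("TR",(422,128)),):print(n,onplane(t,c,.062))
print("frontL",onplane(t,(349,206),.022),"frontR",onplane(t,(408,213),.022))
print("vial",onplane(t,(282,153),.068),"rack",onplane(t,(258,112),.09),"tipbox",onplane(t,(154,272),.06))
for a,z in(((311,252),.024),((251,272),.024)):print("ob",onplane(t,a,z))
E
```

```text
R [[ 0.     -0.3874 -0.9219]
 [ 0.     -0.9219  0.3874]
 [-1.     -0.     -0.    ]] 0.0188
top mean [0.5375 0.2219] axis [0.4152 0.9097] 65.46865223835776 lo [0.5163 0.1754] hi [0.5635 0.2789] 0.11380062904736685
 lm foot [0.5102 0.1832 0.024 ]
scene mean [0.5408 0.2241] axis [0.4429 0.8966] 63.71023000048726 lo [0.5101 0.1619] hi [0.5729 0.2889] 0.14169454893744793
 lm foot [0.5223 0.1832 0.024 ]
plate [ 0.6248 -0.2009  0.072 ] pm [ 0.5186 -0.1818  0.042 ] [ 0.5198 -0.1758  0.042 ]
knobtop [ 0.5074 -0.1403  0.061 ] [ 0.5162 -0.1464  0.061 ] ridge [ 0.5073 -0.2108  0.047 ]
stir [ 0.6308 -0.1964  0.    ] [ 0.6348 -0.1868  0.    ]
hood [ 0.6716 -0.2163  0.34  ] [ 0.6597 -0.2493  0.34  ]
housTL [ 0.7173 -0.1426  0.062 ]
TR [ 0.7008 -0.2927  0.062 ]
frontL [ 0.4957 -0.0987  0.022 ] frontR [ 0.4762 -0.2583  0.022 ]
vial [0.6313 0.083  0.068 ] rack [0.7357 0.1458 0.09  ] tipbox [0.3209 0.414  0.06  ]
ob [0.3719 0.0059 0.024 ]
ob [0.3196 0.1659 0.024 ]
```

```bash
cat >> h.py <<'E'
def Rpick(az,th=30):
    a=np.radians(az);c=np.array([np.cos(a),np.sin(a),0]);t=np.radians(th)
    x=-c*np.sin(t)-np.array([0,0,np.cos(t)]);y=np.array([-c[1],c[0],0]);return np.c_[x,y,np.cross(x,y)]
E
python3 - <<'E'
from h import *
R=Rpick(65);c=np.array([np.cos(np.radians(65)),np.sin(np.radians(65)),0])
F=np.array([.516,.177,0])
print(goal(.0188,F+c*.035+[0,0,.027]+ -R[:,0]*.13,R))
E
```

```text
(array([ 0.1033,  0.2214, -0.4106]), array([89.9 , 23.18, 24.09]))
```

Emit:
drive_tool(plan=[[[0.06, 0.2214, -0.41], [89.9, 23.2, 24.1], 1], [[0.06, 0.2214, -0.41], [89.9, 23.2, 24.1], 1], [[0.06, 0.2214, -0.41], [89.9, 23.2, 24.1], 1], [[0.06, 0.2214, -0.41], [89.9, 23.2, 24.1], 1], [[0.06, 0.2214, -0.41], [89.9, 23.2, 24.1], 1], [[0.06, 0.2214, -0.41], [89.9, 23.2, 24.1], 1], [[0.06, 0.2214, -0.41], [89.9, 23.2, 24.1], 1], [[0.06, 0.2214, -0.41], [89.9, 23.2, 24.1], 1], [[0.06, 0.2214, -0.41], [89.9, 23.2, 24.1], 1], [[0.06, 0.2214, -0.41], [89.9, 23.2, 24.1], 1], [[0.06, 0.2214, -0.41], [89.9, 23.2, 24.1], 1], [[0.06, 0.2214, -0.41], [89.9, 23.2, 24.1], 1], [[0.06, 0.2214, -0.41], [89.9, 23.2, 24.1], 1], [[0.06, 0.2214, -0.41], [89.9, 23.2, 24.1], 1], [[0.06, 0.2214, -0.41], [89.9, 23.2, 24.1], 1], [[0.103, 0.2214, -0.41], [89.9, 23.2, 24.1], 1], [[0.103, 0.2214, -0.41], [89.9, 23.2, 24.1], 1], [[0.103, 0.2214, -0.41], [89.9, 23.2, 24.1], 1]])

```text
clock: 2.8
tool_pos: [0.5525, 0.2585, 0.1225]
orientation: [179.8, 59.7, -115.1]
force: [-0.1, 0.6, 0.0]
opening: 0.0877
```

```bash
python3 - <<'E'
from h import *
np.set_printoptions(precision=4,suppress=True)
k=ctrl.get_calibration("wrist");im=ctrl.snapshot("wrist")
ds=ctrl.cut_out("wrist","bottle")
for d in ds:
    print(d["pixel"],d["confidence"],d["pixels"].sum(),onplane("wrist",d["pixel"],.024,k))
for d in ctrl.landmark_of("wrist","bottle"):print("lm",d["pixel"],d["confidence"],onplane("wrist",d["pixel"],.024,k))
print(pose()[2]["joint_pos"])
for s,col in((0,(0,255,0)),(.112,(0,0,255))):
    c=np.array([np.cos(np.radians(65)),np.sin(np.radians(65)),0]);X=np.array([.516,.177,.024])+c*s
    cv2.circle(im,tuple(int(v) for v in proj("wrist",X,k)),4,col,1)
if ds:
    cs,_=cv2.findContours(ds[0]["pixels"].astype(np.uint8),0,2);cv2.drawContours(im,cs,-1,(0,255,255),1)
cv2.imwrite("pics/w1.png",im)
E
```

```text
[441.1, 103.0] 0.81 3787 [0.3185 0.1726 0.024 ]
[556.1, 140.4] 0.69 441 [0.1689 0.2725 0.024 ]
[325.2, 18.3] 0.66 3126 [0.3787 0.0157 0.024 ]
[275.2, 222.6] 0.58 5748 [0.536  0.2166 0.024 ]
[123.7, 145.5] 0.26 1327 [0.6415 0.0814 0.024 ]
[32.5, 197.6] 0.25 7070 [0.7659 0.0818 0.024 ]
lm [276.9, 178.4] 0.96 [0.5179 0.1809 0.024 ]
lm [287.1, 24.5] 0.78 [0.426  0.0089 0.024 ]
lm [420.0, 68.8] 0.71 [0.3136 0.1244 0.024 ]
[ 48.5928  34.8909   0.5134   8.2365 -84.5471 -76.4224]
```

View pics/w1.png

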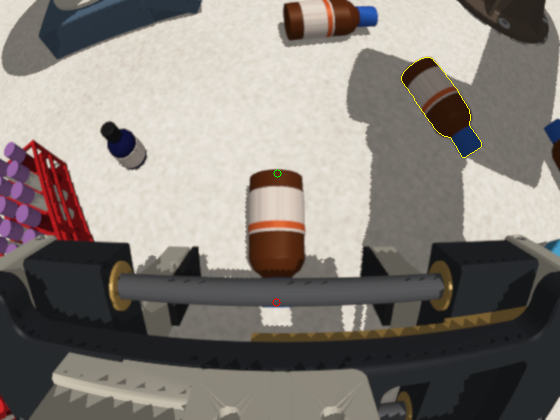

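The wrist picture shows the bottle centred and parallel between the jaws: body at column 276, foot at row about 172. I go straight in and grip.

Emit:
drive_tool(plan=[[[0.03, 0, 0], [0, 0, 0], 1], [[0.06, 0, 0], [0, 0, 0], 1], [[0.09, 0, 0], [0, 0, 0], 1], [[0.11, 0, 0], [0, 0, 0], 1], [[0.12, 0, 0], [0, 0, 0], 1], [[0.13, 0, 0], [0, 0, 0], 1], [[0.13, 0, 0], [0, 0, 0], 1], [[0.13, 0, 0], [0, 0, 0], 1]])

```text
clock: 3.62
tool_pos: [0.5279, 0.2019, 0.0138]
orientation: [-179.8, 60.2, -114.7]
force: [-0.0, -0.0, 1.3]
opening: 0.0875
```

Emit:
drive_tool(plan=[[[0, 0, 0], [0, 0, 0], 0], [[0, 0, 0], [0, 0, 0], 0], [[0, 0, 0], [0, 0, 0], 0], [[0, 0, 0], [0, 0, 0], 0], [[0, 0, 0], [0, 0, 0], 0], [[0, 0, 0], [0, 0, 0], 0], [[0, 0, 0], [0, 0, 0], 0], [[0, 0, 0], [0, 0, 0], 0]])

```text
clock: 4.28
tool_pos: [0.528, 0.2019, 0.0138]
orientation: [-179.8, 60.2, -114.7]
force: [0.3, -1.0, 0.4]
opening: 0.0472
```

```bash
cat >> h.py <<'E'
def Rplace(az=-5,dn=30.2):
    f=np.array([np.cos(np.radians(az)),np.sin(np.radians(az)),0]);d=np.radians(dn)
    x=f*np.cos(d)-np.array([0,0,np.sin(d)]);y=np.array([-f[1],f[0],0]);return np.c_[x,y,np.cross(x,y)]
E
python3 - <<'E'
from h import *
p,R,o=pose();print("up.1",R.T@[0,0,.1]);print("grasp",p-.0188*R[:,0])
print(goal(.0188,np.array([.53,.08,.25]),Rplace()))
E
```

```text
up.1 [-0.0867445  -0.00020822 -0.04975287]
grasp [0.53187073 0.21044292 0.03013833]
(array([-0.1447, -0.0689, -0.2032]), array([ 74.33, -77.18, -19.77]))
```

Emit:
drive_tool(plan=[[[-0.017, 0, -0.01], [0, 0, 0], 0], [[-0.043, 0, -0.025], [0, 0, 0], 0], [[-0.087, 0, -0.05], [0, 0, 0], 0], [[-0.13, 0, -0.075], [0, 0, 0], 0], [[-0.13, 0, -0.1], [5, -5.2, -1.3], 0], [[-0.13, -0.01, -0.12], [10, -10.4, -2.6], 0], [[-0.135, -0.02, -0.14], [15, -15.5, -4], 0], [[-0.14, -0.03, -0.16], [20, -20.7, -5.3], 0], [[-0.145, -0.04, -0.18], [25, -26, -6.6], 0], [[-0.145, -0.05, -0.19], [30, -31, -8], 0], [[-0.145, -0.06, -0.2], [35, -36.3, -9.3], 0], [[-0.145, -0.069, -0.203], [40, -41.5, -10.6], 0], [[-0.145, -0.069, -0.203], [45, -46.7, -12], 0], [[-0.145, -0.069, -0.203], [50, -52, -13.3], 0], [[-0.145, -0.069, -0.203], [55, -57, -14.6], 0], [[-0.145, -0.069, -0.203], [60, -62.3, -16], 0], [[-0.145, -0.069, -0.203], [65, -67.5, -17.3], 0], [[-0.145, -0.069, -0.203], [70, -72.7, -18.6], 0], [[-0.145, -0.069, -0.203], [74.3, -77.2, -19.8], 0], [[-0.145, -0.069, -0.203], [74.3, -77.2, -19.8], 0]])

```text
clock: 5.95
tool_pos: [0.5636, 0.0584, 0.3125]
orientation: [-7.7, 47.3, -3.6]
force: [-0.5, 1.4, -2.7]
opening: 0.0475
```

```bash
python3 - <<'E'
from h import *
print(goal(.0188,np.array([.53,.05,.24]),Rplace()),pose()[2]["joint_pos"])
E
```

```text
(array([ 0.0488, -0.0016, -0.0688]), array([  8.54, -16.97,  -2.23])) [  25.41712929  -14.38016707  -58.27618153   70.28933387  -20.48005821
 -173.52853491]
```

```bash
cat > kin.py <<'E'
from h import *
from scipy.optimize import least_squares
import itertools
D=[([83.7154,20.590,.634,-.0189,-70.138,-16.507],[.26132,.62182,.22564],[95.8177,89.9044,-106.9803]),
([48.5928,34.8909,.5134,8.2365,-84.5471,-76.4224],[.5525,.2585,.1225],[179.8,59.7,-115.1])]
o=ctrl.get_obs();D.append((o["joint_pos"],o["tool_pos"],o["orientation"]))
E=lambda s,a:Ro.from_euler(s,a,degrees=True)
def Rm(q,S,o1,o6):
    A=E("z",q[0]+o1)*E("y",S[0]*q[2]+S[1]*q[1]); return A*E("x",S[2]*q[3])*E("y",-q[4])*E("x",S[3]*q[5]+o6)
if __name__=="__main__":
    best=[]
    for S in itertools.product((1,-1,0),(1,-1),(1,-1),(1,-1)):
        for o1 in(0,-90,90,180,-16.5):
            f=lambda v:np.concatenate([(Rm(q,S,o1+v[0],v[1]).inv()*E("xyz",e)).as_rotvec(degrees=True) for q,p,e in D])
            for g in(-90,90):
                r=least_squares(f,[0,g]);best.append((r.cost,S,o1,r.x))
    best.sort(key=lambda b:b[0]);[print(b) for b in best[:4]]
    print([np.round(d[0],2).tolist()+np.round(d[1],4).tolist() for d in D])
E
python3 kin.py
```

```text
(np.float64(0.08444002652800542), (-1, 1, -1, -1), 180, array([179.89554681, -90.11373126]))
(np.float64(0.08444002652800699), (-1, 1, -1, -1), 0, array([ -0.10445323, -90.11373129]))
(np.float64(0.08444002652800718), (-1, 1, -1, -1), -16.5, array([ 16.39554681, 269.88626874]))
(np.float64(0.08444002652800915), (-1, 1, -1, -1), 180, array([179.8955468 , 269.88626874]))
[[83.72, 20.59, 0.63, -0.02, -70.14, -16.51, 0.2613, 0.6218, 0.2256], [48.59, 34.89, 0.51, 8.24, -84.55, -76.42, 0.5525, 0.2585, 0.1225], [25.42, -14.38, -58.28, 70.29, -20.48, -173.53, 0.5636, 0.0584, 0.3125]]
```

```bash
cat >> kin.py <<'E'
S=(-1,1,-1,-1)
def fk(q,L):
    d1,a1,lat,L2,L4,a3,L6=L
    A=E("z",q[0])
    return A.apply([a1,lat,d1])+ (A*E("y",q[1])).apply([0,0,L2])+(A*E("y",q[1]-q[2])).apply([L4,0,a3])+Rm(q,S,0,-90).apply([L6,0,0])
if __name__=="__main__":
    f=lambda L:np.concatenate([fk(q,L)-p for q,p,e in D])
    r=least_squares(lambda L:np.r_[f(L)*1000,(L-[.3,0,0,.35,.35,0,.25])*.5],[.3,0,0,.35,.35,0,.25]);print(np.round(r.x,4),np.round(f(r.x)*1000,2))
E
python3 kin.py|tail -1
```

```text
[ 0.2656  0.5057 -0.172   0.3288  0.0724 -0.1284  0.2296] [-19.78   0.74 -27.19 -21.01  34.64  66.97  15.45 -57.33 -39.79]
```

```bash
sed -i '/^S=/,$d' kin.py; cat >> kin.py <<'E'
S=(-1,1,-1,-1)
def fk(q,L):
    d1,lat,L2,L4,w,L6,a3=L
    A=E("z",q[0]);B=A*E("y",q[1]-q[2])
    return A.apply([0,lat,d1])+ (A*E("y",q[1])).apply([0,0,L2])+B.apply([L4,0,a3])+(B*E("x",-q[3])).apply([0,w,0])+Rm(q,S,0,-90).apply([L6,0,0])
if __name__=="__main__":
  for reg in(.02,1):
    f=lambda L:np.concatenate([fk(q,L)-p for q,p,e in D])
    L0=np.array([.25,0,.45,.45,-.15,.3,0])
    r=least_squares(lambda L:np.r_[f(L)*1000,(L-L0)*reg*np.array([1,1000,1,1,1,1,1000])],L0);print(np.round(r.x,4).tolist(),np.round(f(r.x)*1000,2))
E
python3 kin.py|tail -2
```

```text
[0.2045, 0.0009, 0.6011, 0.4656, -0.1924, 0.3799, -0.0046] [-0.23  0.18 -1.55  0.42 -0.01  1.89 -0.11  0.03 -0.34]
[0.1986, 0.0003, 0.6027, 0.4626, -0.1916, 0.3805, -0.0003] [-0.5  -0.54 -1.45  0.73  0.49  1.95  0.34 -0.36 -0.5 ]
```

```bash
cat >> kin.py <<'E'
L=np.array([0.2045,0.0009,0.6011,0.4656,-0.1924,0.3799,-0.0046])
lo=np.array([-176.03,-82.01,-58.28,-173.87,-174.79,-173.66]);hi=np.array([176.03,121.73,71.71,95.51,-.11,173.66])
def ik(p,R,n=12,q0=None,seed=0):
    rng=np.random.default_rng(seed);out=[]
    f=lambda q:np.r_[(fk(q,L)-p)*1000,(Rm(q,S,0,-90).inv()*Ro.from_matrix(R)).as_rotvec(degrees=True)*5]
    for i in range(n):
        s=rng.uniform(np.maximum(lo,[-90,-40,-58,-170,-120,-170])+1,np.minimum(hi,[60,90,60,95,-1,170])-1) if q0 is None else q0
        r=least_squares(f,s,bounds=(lo+1,hi-1),x_scale=20,max_nfev=80)
        if r.cost<.5 and not any(np.abs(r.x-o).max()<3 for o in out):out.append(r.x)
        if q0 is not None:break
    return out
E
cat > t.py <<'E'
from kin import *
np.set_printoptions(precision=1,suppress=True)
print(pose()[2]["joint_pos"])
P=np.array([.627,-.196,.072+.038])
for az in range(-60,61,15):
    R=Rplace(az)
    for q in ik(P+R[:,0]*.0188,R,14):print(az,q,"wrist z %.2f"%(fk(q,L)-R[:,0]*.38)[2])
E
python3 t.py
```

```text
[  25.4  -14.4  -58.3   70.3  -20.5 -173.5]
-30 [ -38.4   23.8  -54.  -170.1  -47.7   87.6] wrist z 0.29
-15 [ -43.3   20.8  -40.5 -136.1  -36.3   67.4] wrist z 0.29
0 [ -40.8   20.3  -29.3 -107.   -36.1   44.1] wrist z 0.29
15 [-40.1  22.8 -21.7 -89.  -45.1  34.4] wrist z 0.29
30 [-39.8  26.9 -13.8 -77.  -56.3  31.2] wrist z 0.29
45 [-38.7  31.5  -5.2 -68.  -67.9  30.7] wrist z 0.29
60 [-36.7  36.4   3.8 -60.9 -79.3  31.6] wrist z 0.29
```

```bash
cat >> kin.py <<'E'
def bott(q,pc):  # bottle foot & cap ends, in tool
    R=Rm(q,S,0,-90).as_matrix();g=fk(q,L)-R[:,0]*.0188;b=R@np.array([-np.sin(np.radians(30.2)),0,np.cos(np.radians(30.2))])
    return g-b*.035,g+b*.077
def rows(Q,base=None,show=1):
    p0,R0,_=pose() if base is None else (fk(base,L),Rm(base,S,0,-90).as_matrix(),0)
    for q in Q:
        R=Rm(q,S,0,-90).as_matrix()
        print([np.round(R0.T@(fk(q,L)-p0),3).tolist(),np.round(Ro.from_matrix(R0.T@R).as_rotvec(degrees=True),1).tolist()],"z foot %.2f cap %.2f"%tuple(x[2] for x in bott(q,0)),np.round(q,0).astype(int).tolist() if show else "")
E
cat > t.py <<'E'
from kin import *
np.set_printoptions(precision=1,suppress=True)
for X in((.52,-.02,.22),(.56,-.1,.2),(.627,-.196,.16),(.627,-.196,.11)):
    R=Rplace(15)
    for q in ik(np.array(X)+R[:,0]*.0188,R,10):
        print(X,q)
        if X[0]==.52 and q[3]<0:q1=q
q0=pose()[2]["joint_pos"];qm=(q0+q1)/2+[0,0,12,0,-45,0]
for a,b in((q0,qm),(qm,q1)):
    print("rot",np.degrees((Rm(a,S,0,-90).inv()*Rm(b,S,0,-90)).magnitude()))
sm=lambda t:t
Q=[q0+(qm-q0)*t for t in np.linspace(0,1,13)[1:]]+[qm+(q1-qm)*t for t in np.linspace(0,1,13)[1:]]
P=[q0]+Q
print("step rot",np.array([np.degrees((Rm(a,S,0,-90).inv()*Rm(b,S,0,-90)).magnitude()) for a,b in zip(P,P[1:])]),"mm",np.array([np.linalg.norm(fk(a,L)-fk(b,L))*1000 for a,b in zip(P,P[1:])]))
rows(Q)
E
python3 t.py
```

```text
(0.52, -0.02, 0.22) [-17.6  -6.6 -36.3 -80.8 -28.2   7.5]
(0.56, -0.1, 0.2) [-30.7   3.7 -30.4 -82.8 -38.6  18. ]
(0.627, -0.196, 0.16) [-37.5  16.9 -20.4 -83.3 -43.6  24. ]
(0.627, -0.196, 0.11) [-40.1  22.8 -21.7 -89.  -45.1  34.4]
rot 47.65650651224314
rot 63.62875632838388
step rot [4.8 4.7 4.7 4.8 4.9 5.  5.3 5.6 5.9 6.3 6.8 7.2 7.5 7.2 7.  6.8 6.6 6.4
 6.3 6.1 6.  5.9 5.8 5.8] mm [56.4 53.  49.6 46.4 43.4 40.8 38.7 37.1 36.3 36.1 36.6 37.7 37.1 35.
 33.  31.3 29.8 28.6 27.7 27.1 26.8 26.7 26.6 26.7]
[[0.003, -0.056, -0.001], [0.2, 1.9, -4.4]] z foot 0.30 cap 0.40 [24, -14, -56, 64, -25, -166]
[[0.003, -0.108, -0.011], [0.3, 4.7, -8.2]] z foot 0.30 cap 0.40 [22, -14, -54, 58, -29, -158]
[[-0.0, -0.154, -0.029], [0.4, 8.3, -11.2]] z foot 0.29 cap 0.39 [20, -13, -53, 51, -33, -151]
[[-0.006, -0.193, -0.054], [0.4, 12.6, -13.2]] z foot 0.28 cap 0.38 [18, -13, -51, 45, -37, -143]
[[-0.014, -0.223, -0.085], [0.4, 17.4, -14.1]] z foot 0.27 cap 0.36 [16, -13, -49, 39, -41, -136]
[[-0.023, -0.243, -0.119], [0.3, 22.4, -13.9]] z foot 0.26 cap 0.35 [15, -12, -47, 33, -45, -128]
[[-0.034, 
[... 1021 characters left out ...]
[-5, -9, -36, -37, -52, -45]
[[-0.005, -0.03, -0.23], [-4.5, 11.0, 32.4]] z foot 0.15 cap 0.25 [-7, -9, -36, -43, -49, -38]
[[0.008, -0.022, -0.206], [-4.5, 4.7, 31.6]] z foot 0.15 cap 0.25 [-9, -8, -36, -49, -45, -30]
[[0.021, -0.02, -0.182], [-4.5, -1.2, 29.6]] z foot 0.16 cap 0.26 [-10, -8, -36, -56, -42, -23]
[[0.032, -0.024, -0.158], [-4.4, -6.5, 26.7]] z foot 0.16 cap 0.27 [-12, -8, -36, -62, -38, -15]
[[0.042, -0.032, -0.135], [-4.3, -11.2, 22.9]] z foot 0.17 cap 0.28 [-14, -7, -36, -68, -35, -8]
[[0.051, -0.046, -0.114], [-4.2, -15.0, 18.4]] z foot 0.18 cap 0.29 [-16, -7, -36, -75, -32, 0]
[[0.059, -0.063, -0.096], [-4.1, -17.8, 13.4]] z foot 0.18 cap 0.30 [-18, -7, -36, -81, -28, 7]
```

```bash
cat > t2.py <<'E'
from kin import *
q0=pose()[2]["joint_pos"];q1=np.array([-17.6,-6.6,-36.3,-80.8,-28.2,7.5]);qm=(q0+q1)/2+[21,0,12,0,-45,0]
N=14
Q=[q0+(qm-q0)*t for t in np.linspace(0,1,N)[1:]]+[qm+(q1-qm)*t for t in np.linspace(0,1,N)[1:]]
P=[q0]+Q
for q in P[::3]:print(np.round(fk(q,L),3),"hood dist",[round(np.hypot(*(x[:2]-[.665,-.23])),2) for x in bott(q,0)])
print("step",np.round([np.degrees((Rm(a,S,0,-90).inv()*Rm(b,S,0,-90)).magnitude()) for a,b in zip(P,P[1:])],1).max(),"mm",np.round([np.linalg.norm(fk(a,L)-fk(b,L))*1000 for a,b in zip(P,P[1:])]).max())
rows(Q,show=0)
E
python3 t2.py
```

```text
[0.563 0.058 0.312] hood dist [np.float64(0.31), np.float64(0.31)]
[ 0.557 -0.04   0.309] hood dist [np.float64(0.23), np.float64(0.23)]
[ 0.508 -0.099  0.279] hood dist [np.float64(0.22), np.float64(0.2)]
[ 0.432 -0.104  0.237] hood dist [np.float64(0.29), np.float64(0.24)]
[ 0.347 -0.054  0.207] hood dist [np.float64(0.38), np.float64(0.33)]
[0.318 0.016 0.175] hood dist [np.float64(0.44), np.float64(0.39)]
[0.354 0.068 0.161] hood dist [np.float64(0.44), np.float64(0.4)]
[0.422 0.08  0.173] hood dist [np.float64(0.4), np.float64(0.37)]
[0.496 0.039 0.196] hood dist [np.float64(0.32), np.float64(0.31)]
step 7.5 mm 40.0
[[0.002, -0.036, 0.001], [-1.0, 1.5, -3.0]] z foot 0.30 cap 0.40 
[[0.003, -0.069, -0.005], [-2.2, 3.7, -5.5]] z foot 0.30 cap 0.40 
[[0.002, -0.098, -0.016], [-3.4, 6.6, -7.5]] z foot 0.29 cap 0.39 
[[0.001, -0.122, -0.032], [-4.7, 10.1, -8.8]] z foot 0.29 cap 0.38 
[[-0.002, -0.14, -0.053], [-6.1, 14.0, -9.3]] z foot 0.28 cap 0.37 
[[-0.006, -0.152, -0.078], [-7.7, 18.3, -8.9]] z foot 0.27 cap 0.35 
[[-0.011, -0.158, -0.105], [-9.4, 22.7, -7.7]] z foot 0.26 cap 0.3
[... 605 characters left out ...]
z foot 0.16 cap 0.23 
[[-0.043, 0.017, -0.268], [-17.2, 27.1, 36.9]] z foot 0.15 cap 0.23 
[[-0.031, 0.031, -0.255], [-15.5, 21.2, 38.5]] z foot 0.15 cap 0.24 
[[-0.019, 0.039, -0.238], [-13.9, 15.0, 38.9]] z foot 0.15 cap 0.24 
[[-0.007, 0.042, -0.218], [-12.2, 8.9, 38.2]] z foot 0.15 cap 0.25 
[[0.006, 0.039, -0.196], [-10.7, 3.0, 36.2]] z foot 0.15 cap 0.26 
[[0.018, 0.03, -0.174], [-9.3, -2.5, 33.3]] z foot 0.16 cap 0.27 
[[0.03, 0.015, -0.151], [-7.9, -7.5, 29.4]] z foot 0.17 cap 0.27 
[[0.041, -0.006, -0.13], [-6.6, -11.8, 24.7]] z foot 0.17 cap 0.28 
[[0.051, -0.032, -0.111], [-5.4, -15.3, 19.3]] z foot 0.18 cap 0.29 
[[0.059, -0.063, -0.095], [-4.2, -17.9, 13.4]] z foot 0.19 cap 0.30
```

Emit:
drive_tool(plan=[[[0.002, -0.036, 0.001], [-1.0, 1.5, -3.0], 0], [[0.003, -0.069, -0.005], [-2.2, 3.7, -5.5], 0], [[0.002, -0.098, -0.016], [-3.4, 6.6, -7.5], 0], [[0.001, -0.122, -0.032], [-4.7, 10.1, -8.8], 0], [[-0.002, -0.14, -0.053], [-6.1, 14.0, -9.3], 0], [[-0.006, -0.152, -0.078], [-7.7, 18.3, -8.9], 0], [[-0.011, -0.158, -0.105], [-9.4, 22.7, -7.7], 0], [[-0.018, -0.157, -0.133], [-11.3, 27.1, -5.5], 0], [[-0.027, -0.15, -0.161], [-13.3, 31.5, -2.3], 0], [[-0.037, -0.137, -0.189], [-15.6, 35.6, 1.8], 0], [[-0.05, -0.118, -0.216], [-18.0, 39.3, 6.8], 0], [[-0.065, -0.094, -0.241], [-20.5, 42.5, 12.7], 0], [[-0.082, -0.066, -0.262], [-23.3, 45.0, 19.4], 0], [[-0.082, -0.066, -0.262], [-23.3, 45.0, 19.4], 0], [[-0.082, -0.066, -0.262], [-23.3, 45.0, 19.4], 0]])

```text
clock: 7.2
tool_pos: [0.3179, -0.0268, 0.2025]
orientation: [124.2, 83.6, 154.1]
force: [1.1, -1.2, -2.1]
opening: 0.0472
```

```bash
cat > t3.py <<'E'
from kin import *
q0=pose()[2]["joint_pos"];print(np.round(q0,1),pose()[2]["opening"],np.round(fk(q0,L)-pose()[0],4))
q1=np.array([-17.6,-6.6,-36.3,-80.8,-28.2,7.5]);N=15
Q=[q0+(q1-q0)*t for t in np.linspace(0,1,N)[1:]]
rows(Q)
E
python3 t3.py
```

```text
[ 25.  -10.5 -35.5  -5.3 -69.1 -83. ] 0.0471694606635666 [-0.0004  0.0003 -0.0017]
[[0.018, 0.017, 0.009], [-1.3, -3.8, 4.5]] z foot 0.19 cap 0.24 [22, -10, -36, -11, -66, -77]
[[0.03, 0.033, 0.021], [-2.4, -8.3, 8.3]] z foot 0.17 cap 0.24 [19, -10, -36, -16, -63, -70]
[[0.038, 0.045, 0.036], [-3.2, -13.3, 11.2]] z foot 0.16 cap 0.23 [16, -10, -36, -21, -60, -64]
[[0.042, 0.054, 0.053], [-3.6, -18.8, 13.3]] z foot 0.16 cap 0.23 [13, -9, -36, -27, -57, -57]
[[0.043, 0.059, 0.073], [-3.7, -24.4, 14.4]] z foot 0.15 cap 0.23 [10, -9, -36, -32, -54, -51]
[[0.042, 0.06, 0.093], [-3.4, -30.2, 14.6]] z foot 0.15 cap 0.24 [7, -9, -36, -38, -52, -44]
[[0.037, 0.056, 0.113], [-2.8, -36.0, 13.9]] z foot 0.15 cap 0.24 [4, -9, -36, -43, -49, -38]
[[0.03, 0.046, 0.133], [-1.9, -41.5, 12.3]] z foot 0.15 cap 0.25 [1, -8, -36, -48, -46, -31]
[[0.022, 0.032, 0.151], [-0.6, -46.8, 9.8]] z foot 0.15 cap 0.26 [-2, -8, -36, -54, -43, -25]
[[0.012, 0.014, 0.167], [1.1, -51.5, 6.5]] z foot 0.16 cap 0.27 [-5, -8, -36, -59, -40, -18]
[[0.002, -0.009, 0.18], [3.1, -55.7, 2.6]] z foot 0.17 cap 0.28 [-8, -7, -36, -65, -37, -12]
[[-0.009, -0.036, 0.189], [5.4, -59.1, -1.9]] z foot 0.17 cap 0.28 [-12, -7, -36, -70, -34, -5]
[[-0.02, -0.065, 0.193], [8.0, -61.8, -6.9]] z foot 0.18 cap 0.29 [-15, -7, -36, -75, -31, 1]
[[-0.03, -0.097, 0.194], [10.9, -63.7, -12.2]] z foot 0.19 cap 0.30 [-18, -7, -36, -81, -28, 8]
```

Branch as planned. I continue.

Emit:
drive_tool(plan=[[[0.018, 0.017, 0.009], [-1.3, -3.8, 4.5], 0], [[0.03, 0.033, 0.021], [-2.4, -8.3, 8.3], 0], [[0.038, 0.045, 0.036], [-3.2, -13.3, 11.2], 0], [[0.042, 0.054, 0.053], [-3.6, -18.8, 13.3], 0], [[0.043, 0.059, 0.073], [-3.7, -24.4, 14.4], 0], [[0.042, 0.06, 0.093], [-3.4, -30.2, 14.6], 0], [[0.037, 0.056, 0.113], [-2.8, -36.0, 13.9], 0], [[0.03, 0.046, 0.133], [-1.9, -41.5, 12.3], 0], [[0.022, 0.032, 0.151], [-0.6, -46.8, 9.8], 0], [[0.012, 0.014, 0.167], [1.1, -51.5, 6.5], 0], [[0.002, -0.009, 0.18], [3.1, -55.7, 2.6], 0], [[-0.009, -0.036, 0.189], [5.4, -59.1, -1.9], 0], [[-0.02, -0.065, 0.193], [8.0, -61.8, -6.9], 0], [[-0.03, -0.097, 0.194], [10.9, -63.7, -12.2], 0], [[-0.03, -0.097, 0.194], [10.9, -63.7, -12.2], 0], [[-0.03, -0.097, 0.194], [10.9, -63.7, -12.2], 0]])

```text
clock: 8.53
tool_pos: [0.5353, -0.0164, 0.2104]
orientation: [-0.0, 30.3, 15.0]
force: [0.1, 0.2, -2.7]
opening: 0.0473
```

```bash
cat > t4.py <<'E'
from kin import *
np.set_printoptions(precision=4,suppress=True)
print(np.round(pose()[2]["joint_pos"],1))
k=ctrl.get_calibration("wrist");im=ctrl.snapshot("wrist")
for n,z in(("plate_top",.072),("panel_mid",.042),("knob_top",.0611),("switch_ridge",.0472),("hood_rim",.34)):
    for d in ctrl.landmark_of("wrist",n)[:2]:print(n,d["pixel"],d["confidence"],onplane("wrist",d["pixel"],z,k))
for d in ctrl.cut_out("wrist","plate_top")[:1]:print(d["pixel"])
s=ctrl.snapshot("scene")
cv2.imwrite("pics/w2.png",np.vstack([cv2.resize(im,(400,300)),cv2.resize(s,(400,300))]))
for n,z in(("plate_top",.072),("panel_mid",.042),("knob_top",.0611),("switch_ridge",.0472),("hood_rim",.34)):
    for d in ctrl.landmark_of("scene",n)[:2]:print("S",n,d["pixel"],d["confidence"],onplane("scene",d["pixel"],z))
R=Rplace(15)
print(goal(.0188,np.array([.52,-.02,.22]),R))
E
python3 t4.py
```

```text
[-17.6  -6.4 -36.3 -81.1 -28.1   7.8]
plate_top [63.3, 107.0] 0.79 [ 0.6187 -0.1988  0.072 ]
knob_top [103.8, 11.8] 0.97 [ 0.5131 -0.1392  0.0611]
[79.0, 65.6]
S plate_top [155.9, 235.0] 0.63 [ 0.6344 -0.1961  0.072 ]
S panel_mid [196.6, 227.2] 0.79 [ 0.5062 -0.1743  0.042 ]
S knob_top [200.9, 227.5] 0.49 [ 0.5115 -0.143   0.0611]
(array([-0.0002, -0.0005, -0.0012]), array([ 0.16,  0.07, -0.06]))
```

View pics/w2.png

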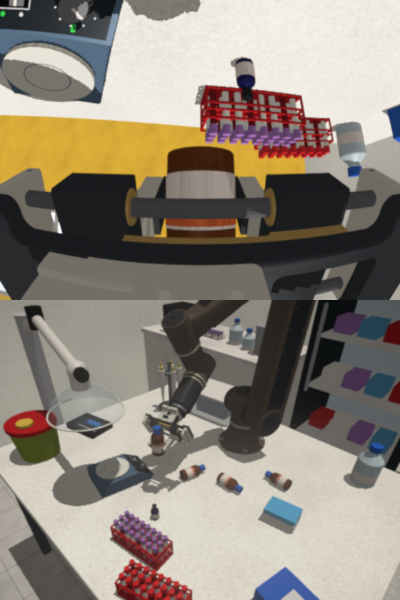

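```bash
cat > ov.py <<'E'
from h import *
def overlay(c,im,x,y,yaw,k,box,s):
    A=Ro.from_euler("z",yaw,degrees=True).as_matrix();T=lambda P:np.array([x,y,0])+A@np.array(P)
    im=cv2.resize(im[box[1]:box[3],box[0]:box[2]],None,fx=s,fy=s,interpolation=cv2.INTER_CUBIC)
    pl=lambda Ps,col:cv2.polylines(im,[np.array([(proj(c,T(P),k)+.5-box[:2])*s for P in Ps]).astype(np.int32)],True,col,1)
    t=np.linspace(0,2*np.pi,60)
    for r,z in((.0675,.072),(.034,.072)):pl([(r*np.cos(a),r*np.sin(a),z) for a in t],(0,0,255))
    pl([(-.075,.08,.062),(.085,.08,.062),(.085,-.08,.062),(-.075,-.08,.062)],(0,255,0))
    pl([(-.075,.08,.062),(-.1443,.08,.022),(-.1443,-.08,.022),(-.075,-.08,.062)],(255,255,0))
    n=np.array([-.5,0,.866]);u=np.array([.866,0,.5]);pm=np.array([-.1096,0,.042])
    kb=pm+[0,.035,0];pl([kb+n*.022+.015*(np.cos(a)*u+np.sin(a)*np.array([0,1,0])) for a in t],(255,0,255))
    sw=pm+[0,-.04,0];pl([sw+n*.006+a*.007*u+b*.007*np.array([0,1,0]) for a,b in((1,1),(-1,1),(-1,-1),(1,-1))],(0,165,255))
    return im
if __name__=="__main__":
    a=overlay("top",cv2.imread("pics/t.png"),.628,-.196,-7,ctrl.get_calibration("top"),(335,90,435,230),4)
    b=overlay("scene",cv2.imread("pics/s.png"),.628,-.196,-7,ctrl.get_calibration("scene"),(115,205,225,280),3.5)
    b=cv2.copyMakeBorder(b,0,a.shape[0]-b.shape[0],0,0,cv2.BORDER_CONSTANT)
    cv2.imwrite("pics/ov.png",np.hstack([a,b]))
E
python3 ov.py
```

```text
(no output)
```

View pics/ov.png

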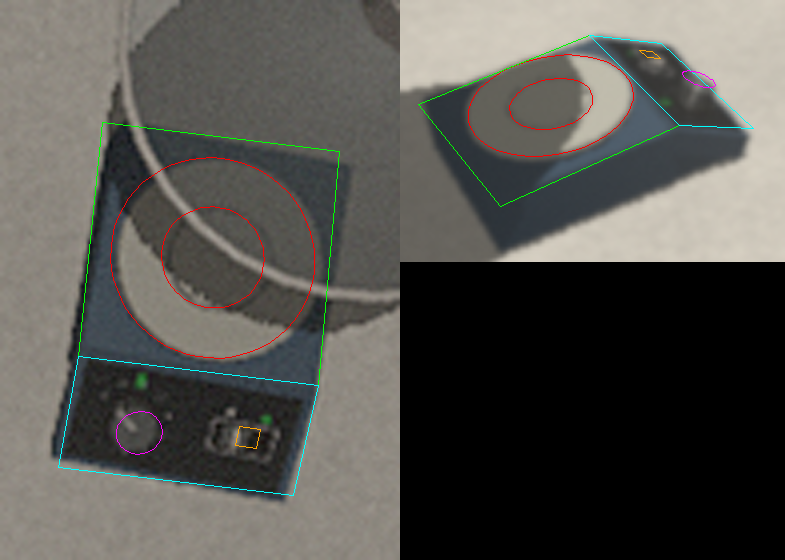

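```bash
cat > t5.py <<'E'
from kin import *
R=Rplace(15);f=np.array([np.cos(np.radians(15)),np.sin(np.radians(15)),0])
for X in((.56,-.1,.19),(.60,-.16,.165),tuple(np.array([.627,-.195,.135])-.006*f),tuple(np.array([.627,-.195,.118])-.006*f)):
    print(goal(.0188,np.array(X),R))
p,R0,_=pose();print("down1mm",R0.T@[0,0,-.001])
E
python3 t5.py
```

```text
(array([ 0.0302, -0.0881, -0.0184]), array([ 0.16,  0.07, -0.06]))
(array([ 0.0627, -0.1564, -0.0286]), array([ 0.16,  0.07, -0.06]))
(array([ 0.0872, -0.1972, -0.0491]), array([ 0.16,  0.07, -0.06]))
(array([ 0.0958, -0.1971, -0.0638]), array([ 0.16,  0.07, -0.06]))
down1mm [ 5.01925947e-04  1.85407578e-06 -8.64908612e-04]
```

Emit:
drive_tool(plan=[[[0.01, -0.029, -0.006], [0.1, 0, 0], 0], [[0.02, -0.058, -0.012], [0.1, 0, 0], 0], [[0.03, -0.088, -0.018], [0.1, 0, 0], 0], [[0.046, -0.122, -0.023], [0.1, 0, 0], 0], [[0.063, -0.156, -0.0286], [0.1, 0.1, 0], 0], [[0.075, -0.176, -0.038], [0.1, 0.1, 0], 0], [[0.087, -0.197, -0.049], [0.1, 0.1, 0], 0], [[0.0872, -0.1972, -0.0491], [0.1, 0.1, 0], 0], [[0.0872, -0.1972, -0.0491], [0.1, 0.1, 0], 0], [[0.0915, -0.1972, -0.0565], [0.1, 0.1, 0], 0], [[0.0958, -0.1972, -0.0638], [0.1, 0.1, 0], 0], [[0.0958, -0.1972, -0.0638], [0.1, 0.1, 0], 0], [[0.0958, -0.1972, -0.0638], [0.1, 0.1, 0], 0]])

```text
clock: 10.27
tool_pos: [0.6366, -0.1919, 0.109]
orientation: [-0.0, 30.2, 15.1]
force: [0.8, -0.4, -2.7]
opening: 0.0476
```

```bash
cat > t6.py <<'E'
from kin import *
o=pose()[2];print(np.round(o["joint_pos"],1),o["force"])
R=Rplace(15);f=np.array([np.cos(np.radians(15)),np.sin(np.radians(15)),0])
print(goal(.0188,np.array([.627,-.195,.108])-.006*f,R))
k=ctrl.get_calibration("wrist");im=ctrl.snapshot("wrist");s=ctrl.snapshot("scene");t=ctrl.snapshot("top")
s=cv2.resize(s[180:290,100:240],(560,440),interpolation=cv2.INTER_CUBIC)
cv2.imwrite("pics/w3.png",np.hstack([cv2.resize(im,(400,300)),cv2.resize(s,(382,300))]))
E
python3 t6.py
```

```text
[-40.   21.6 -22.1 -88.2 -45.1  33.2] [ 0.78998189 -0.36898832 -2.70102857]
(array([ 0.0054, -0.0005, -0.0089]), array([ 0.05, -0.03, -0.08]))
```

View pics/w3.png

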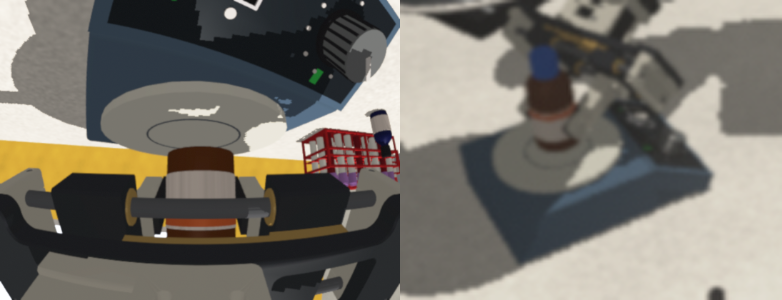

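```bash
python3 - <<'E'
from kin import *
k=ctrl.get_calibration("wrist")
print("ring ctr meas (271.6,187.6) ->",onplane("wrist",(271.6,187.6),.072,k),"pred px",proj("wrist",np.array([.627,-.195,.072]),k))
R=pose()[1];g=pose()[0]-R[:,0]*.0188;f=np.array([np.cos(.262),np.sin(.262),0]);a=g+.006*f
print("axis",a)
for z in(.076,.080,.084):
    print(z,[np.round(proj("wrist",np.r_[a[:2],z]-f*.024),1)],"near foot edge")
im=cv2.cvtColor(ctrl.snapshot("wrist"),cv2.COLOR_BGR2GRAY)[195:240,281].tolist();print(im)
E
```

```text
ring ctr meas (271.6,187.6) -> [ 0.61767833 -0.20188272  0.072     ] pred px [280.07144149 194.15098518]
axis [ 0.62725188 -0.1948778   0.11921416]
0.076 [array([280.2, 186.8])] near foot edge
0.08 [array([280.2, 195.1])] near foot edge
0.084 [array([280.2, 203.6])] near foot edge
[118, 118, 118, 118, 118, 118, 118, 118, 113, 94, 57, 36, 35, 35, 35, 36, 34, 36, 35, 35, 36, 35, 35, 36, 36, 36, 37, 37, 36, 36, 37, 37, 36, 36, 36, 36, 36, 37, 37, 37, 37, 39, 51, 84, 117]
```

```bash
python3 - <<'E'
from ov import *
k=ctrl.get_calibration("wrist");im=ctrl.snapshot("wrist");b=(120,0,550,230);s=1.4
a=overlay("wrist",im,.627,-.195,-7,k,b,s);c=overlay("wrist",im,.621,-.2,-7,k,b,s)
cv2.imwrite("pics/ov2.png",np.hstack([a,c])[:, :] if a.shape[1]*2<=800 else np.vstack([a,c])[:600])
E
```

```text
(no output)
```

View pics/ov2.png

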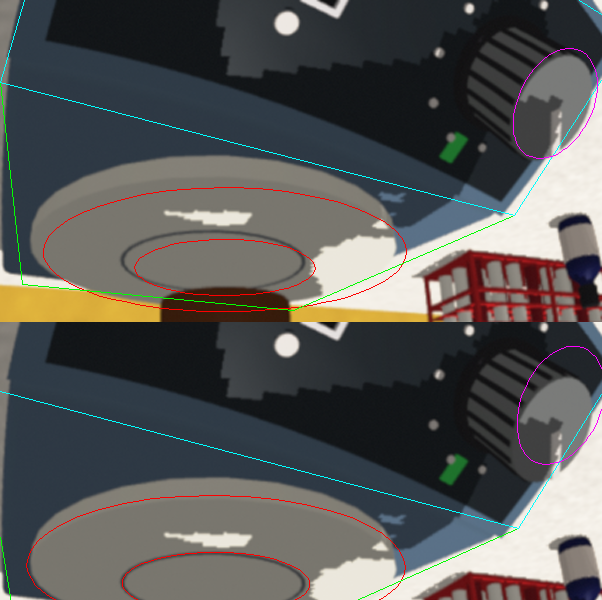

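```bash
python3 - <<'E'
from h import *
p,R,o=pose()
for d in((-.005,-.004,0),(-.005,-.004,-.009),(-.005,-.004,-.012),(-.005,-.004,-.015)):print(np.round(R.T@d,4))
E
```

```text
[-0.0051 -0.0026 -0.003 ]
[-0.0005 -0.0025 -0.0107]
[ 0.001  -0.0025 -0.0133]
[ 0.0025 -0.0025 -0.0159]
```

Emit:
drive_tool(plan=[[[-0.005, -0.0025, -0.003], [0, 0, 0], 0], [[-0.0035, -0.0025, -0.0056], [0, 0, 0], 0], [[-0.002, -0.0025, -0.0082], [0, 0, 0], 0], [[-0.0005, -0.0025, -0.0107], [0, 0, 0], 0], [[0, -0.0025, -0.0116], [0, 0, 0], 0], [[0.0005, -0.0025, -0.0124], [0, 0, 0], 0], [[0.001, -0.0025, -0.0133], [0, 0, 0], 0], [[0.001, -0.0025, -0.0133], [0, 0, 0], 0], [[0.001, -0.0025, -0.0133], [0, 0, 0], 0]])

```text
clock: 11.27
tool_pos: [0.6322, -0.1962, 0.0974]
orientation: [-0.1, 30.2, 15.1]
force: [-0.2, 0.8, -2.9]
opening: 0.0471
```

```bash
python3 - <<'E'
from h import *
p,R,o=pose();print(p,o["force"])
im=ctrl.snapshot("wrist");cv2.imwrite("pics/w4.png",cv2.resize(im[100:300,120:420],(600,400)))
E
```

```text
[ 0.63217282 -0.19624215  0.09740332] [-0.20357035  0.82718491 -2.93335651]
```

View pics/w4.png

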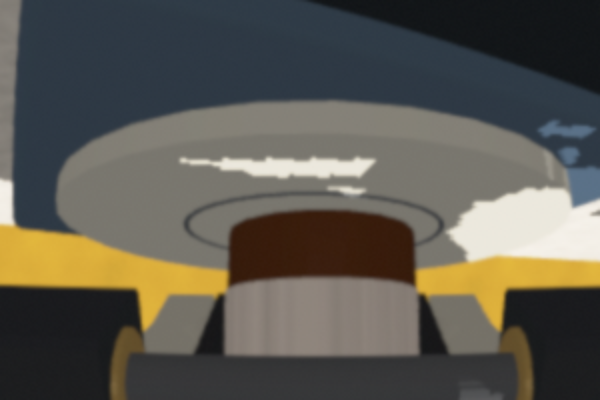

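Bottle foot at columns 230–414, ring 186–442: about 2 mm off centre, not yet touching. I lower it gently.

Emit:
drive_tool(plan=[[[0.0005, -0.001, -0.0009], [0, 0, 0], 0], [[0.001, -0.0015, -0.0017], [0, 0, 0], 0], [[0.001, -0.0015, -0.0017], [0, 0, 0], 0], [[0.001, -0.0015, -0.0017], [0, 0, 0], 0]])

```text
clock: 11.65
tool_pos: [0.6328, -0.1977, 0.0959]
orientation: [-0.1, 30.1, 15.1]
force: [0.0, 0.1, 0.5]
opening: 0.0473
```

Emit:
drive_tool(plan=[[[0, 0, 0], [0, 0, 0], 0.8], [[0, 0, 0], [0, 0, 0], 0.8], [[0, 0, 0], [0, 0, 0], 0.8], [[0, 0, 0], [0, 0, 0], 0.8], [[0, 0, 0], [0, 0, 0], 0.8], [[0, 0, 0], [0, 0, 0], 0.8], [[-0.01, 0, 0], [0, 0, 0], 0.8], [[-0.025, 0, 0], [0, 0, 0], 0.8], [[-0.05, 0, 0], [0, 0, 0], 0.8], [[-0.08, 0, 0], [0, 0, 0], 0.8], [[-0.11, 0, 0], [0, 0, 0], 0.8], [[-0.13, 0, 0], [0, 0, 0], 0.8], [[-0.13, 0, 0], [0, 0, 0], 0.8]])

```text
clock: 12.73
tool_pos: [0.5213, -0.2282, 0.164]
orientation: [-0.4, 30.1, 14.9]
force: [-0.7, 0.2, 0.1]
opening: 0.0699
```

```bash
cat > st.py <<'E'
from kin import *
SX,SY,YAW=.622,-.198,-7.
def fr(x=None,y=None,yaw=None):
    x=SX if x is None else x;y=SY if y is None else y;yaw=YAW if yaw is None else yaw
    A=Ro.from_euler("z",yaw,degrees=True).as_matrix()
    n=A@[-.5,0,.8660254];u=A@[.8660254,0,.5];l=A@[0,1,0];pm=np.array([x,y,0])+A@[-.1096,0,.042]
    return pm,u,l,n
def Rpan(a=0):
    pm,u,l,n=fr();R=np.c_[-n,l,np.cross(-n,l)];return R@Ro.from_euler("x",a,degrees=True).as_matrix()
E
cat > t7.py <<'E'
from st import *
np.set_printoptions(precision=1,suppress=True)
pm,u,l,n=fr();print("q",pose()[2]["joint_pos"])
for nm,X,a in(("swHi",pm-.035*l+.10*n,0),("sw",pm-.035*l+.003*n,0),("sw2",pm-.05*l+.003*n,0),("knHi",pm+.035*l+.1*n,-30),("kn0",pm+.035*l+.006*n,-30),("kn1",pm+.035*l+.006*n,0),("kn2",pm+.035*l+.006*n,30)):
    for q in ik(X,Rpan(a),12):print(nm,a,q)
for d in ctrl.landmark_of("wrist","bottle")[:0]:pass
k=ctrl.get_calibration("wrist");im=ctrl.snapshot("wrist");t=ctrl.snapshot("top")
for c,kk in(("wrist",k),("top",None)):
  for nm,z in(("plate_top",.072),("knob_top",.0611),("switch_ridge",.0472),("panel_mid",.042)):
    for d in ctrl.landmark_of(c,nm)[:1]:print(c,nm,d["pixel"],d["confidence"],np.round(onplane(c,d["pixel"],z,kk),4))
print(pm,pm+.035*l+.022*n,pm-.035*l+.006*n)
cv2.imwrite("pics/w5.png",im);cv2.imwrite("pics/t5.png",t)
E
python3 t7.py
```

```text
q [-50.4  11.8 -26.4 -77.7 -53.5  27.8]
wrist plate_top [278.3, 174.4] 0.83 [ 0.6 -0.2  0.1]
wrist knob_top [401.2, 116.0] 0.64 [ 0.5 -0.1  0.1]
wrist switch_ridge [310.8, 75.1] 0.81 [ 0.5 -0.2  0. ]
wrist panel_mid [348.0, 87.5] 0.93 [ 0.5 -0.2  0. ]
top plate_top [388.2, 153.9] 0.83 [ 0.6 -0.2  0.1]
top knob_top [365.6, 197.3] 0.45 [ 0.5 -0.1  0.1]
top switch_ridge [391.3, 155.9] 0.52 [ 0.6 -0.2  0. ]
top panel_mid [381.9, 197.0] 0.95 [ 0.5 -0.2  0. ]
[ 0.5 -0.2  0. ] [ 0.5 -0.1  0.1] [ 0.5 -0.2  0. ]
```

```bash
cat > t8.py <<'E'
from st import *
np.set_printoptions(precision=1,suppress=True)
pm,u,l,n=fr()
def Rt(lean,az,a):
    f=np.array([np.cos(np.radians(az)),np.sin(np.radians(az)),0]);b=np.radians(lean)
    x=f*np.sin(b)-np.array([0,0,np.cos(b)]);y=np.array([-f[1],f[0],0]);return np.c_[x,y,np.cross(x,y)]@Ro.from_euler("x",a,degrees=True).as_matrix()
print(np.round([pm,pm+.035*l+.022*n,pm-.035*l+.006*n],4).tolist())
for nm,X in(("sw",pm-.035*l+.003*n),("kn",pm+.035*l+.006*n)):
  for lean in(0,15,30):
    for a in(0,180):
      for q in ik(X,Rt(lean,-7,a),25):print(nm,lean,a,q)
E
timeout 500 python3 t8.py
```

```text
[[0.5132, -0.1846, 0.042], [0.5066, -0.1486, 0.0611], [0.506, -0.219, 0.0472]]
sw 0 0 [ -3.1  20.  -27.2  -0.  -42.8 -93.9]
sw 0 180 [ -3.1  20.  -27.2  -0.  -42.8  86.1]
sw 15 0 [ -2.2  13.8 -41.    3.6 -20.2 -98. ]
sw 15 180 [ -2.2  13.8 -41.    3.6 -20.2  82. ]
kn 0 0 [   4.7   18.5  -29.2    0.   -42.3 -101.7]
kn 0 180 [  4.7  18.5 -29.2  -0.  -42.3  78.3]
kn 15 0 [   7.    11.9  -46.7   12.2  -17.2 -115.2]
kn 15 180 [  7.   11.9 -46.7  12.2 -17.2  64.8]
```

```bash
cat > t9.py <<'E'
from st import *
np.set_printoptions(precision=1,suppress=True)
pm,u,l,n=fr();rng=np.random.default_rng(1)
for nm,X in(("sw",pm-.035*l+.003*n),("kn",pm+.035*l+.004*n)):
    res=[]
    for i in range(30):
        s=rng.uniform([-80,-40,-55,-170,-120,-170],[40,60,40,94,-2,170])
        f=lambda q:np.r_[(fk(q,L)-X)*1000,(Rm(q,S,0,-90).as_matrix()[:,0]+n)*20]
        r=least_squares(f,s,bounds=(lo+2,hi-2),x_scale=20,max_nfev=100)
        x=Rm(r.x,S,0,-90).as_matrix()[:,0]
        if np.linalg.norm(fk(r.x,L)-X)<.002:res.append((np.degrees(np.arccos(-x@n)),r.x,x))
    res.sort(key=lambda r:r[0])
    for a,q,x in res[:12:2]:print(nm,round(a,1),q,"lean %.0f az %.0f"%(np.degrees(np.arccos(-x[2])),np.degrees(np.arctan2(x[1],x[0]))))
E
timeout 500 python3 t9.py
```

```text
sw 2.0 [ -4.   11.9 -46.  -13.   -2.1 -46. ] lean 30 az -3
sw 2.0 [ -4.   11.9 -46.  -13.   -2.1  63.5] lean 30 az -3
sw 2.0 [ -4.   11.9 -46.  -13.   -2.1 -49.2] lean 30 az -3
sw 2.0 [ -4.   11.9 -46.  -13.   -2.1 -87.8] lean 30 az -3
sw 2.0 [ -4.   11.9 -46.  -13.   -2.1 171.7] lean 30 az -3
sw 2.0 [ -4.   11.9 -46.  -13.   -2.1 -23.8] lean 30 az -3
kn 5.8 [  3.7  10.5 -47.3 -14.1  -2.1 170.6] lean 30 az 5
kn 5.8 [  3.7  10.5 -47.3 -14.1  -2.1 171.6] lean 30 az 5
kn 5.8 [  3.7  10.5 -47.3 -14.1  -2.1 -45.4] lean 30 az 5
kn 5.8 [  3.7  10.5 -47.3 -14.1  -2.1 171.7] lean 30 az 5
kn 5.8 [  3.7  10.5 -47.3 -14.1  -2.1 -83. ] lean 30 az 5
kn 5.8 [  3.7  10.5 -47.3 -14.1  -2.1 -69.2] lean 30 az 5
```

```bash
cat >> st.py <<'E'
def Rt(lean,az,a=0):
    f=np.array([np.cos(np.radians(az)),np.sin(np.radians(az)),0]);b=np.radians(lean)
    x=f*np.sin(b)-np.array([0,0,np.cos(b)]);y=np.array([-f[1],f[0],0]);return np.c_[x,y,np.cross(x,y)]@Ro.from_euler("x",a,degrees=True).as_matrix()
E
cat > t10.py <<'E'
from st import *
np.set_printoptions(precision=4,suppress=True)
pm,u,l,n=fr();k=ctrl.get_calibration("wrist")
for nm,px,z in(("plate",(278.3,174.4),.072),("knob",(401.2,116),.0611),("ridge",(310.8,75.1),.0472),("pm",(348,87.5),.042)):print(nm,onplane("wrist",px,z,k))
q0=pose()[2]["joint_pos"]
for h in(.04,.07,.1):
    X=pm-.035*l+np.array([0,0,1])*h
    for lean in(8,15):
        for q in ik(X,Rt(lean,-7),1,q0=np.array([-3,10,-40,0,-25,-95.])):print(h,lean,np.round(q,1));q1=q
q1=ik(pm-.035*l+np.array([0,0,.08]),Rt(8,-7),1,q0=np.array([-3,10,-40,0,-25,-95.]))[0]
N=17
Q=[q0+(q1-q0)*t for t in np.linspace(0,1,N)[1:]];P=[q0]+Q
print("step",np.round([np.degrees((Rm(a,S,0,-90).inv()*Rm(b,S,0,-90)).magnitude()) for a,b in zip(P,P[1:])],1).max(),"mm",np.round([np.linalg.norm(fk(a,L)-fk(b,L))*1000 for a,b in zip(P,P[1:])]).max())
for q in P[::2]:print(fk(q,L),Rm(q,S,0,-90).as_matrix()[:,0])
rows(Q)
E
python3 t10.py
```

```text
plate [ 0.6141 -0.2041  0.072 ]
knob [ 0.5089 -0.1456  0.0611]
ridge [ 0.505  -0.2124  0.0472]
pm [ 0.5158 -0.1813  0.042 ]
0.04 8 [ -2.7  13.3 -31.9   1.  -36.8 -95.1]
0.04 15 [ -2.2  10.4 -38.3   2.8 -26.4 -97.1]
0.07 8 [ -2.7  11.  -29.9   0.9 -41.1 -95. ]
0.07 15 [ -2.2   7.8 -36.2   2.4 -31.1 -96.7]
0.1 8 [ -2.7   9.  -27.8   0.8 -45.3 -94.9]
0.1 15 [ -2.2   5.5 -33.9   2.1 -35.6 -96.4]
step 6.2 mm 31.0
[ 0.5254 -0.2243  0.1597] [ 0.8346  0.2255 -0.5025]
[ 0.4936 -0.1906  0.1249] [ 0.7226  0.3178 -0.6139]
[ 0.4624 -0.1739  0.0985] [ 0.5949  0.3687 -0.7142]
[ 0.4375 -0.1718  0.0808] [ 0.4645  0.3771 -0.8012]
[ 0.4233 -0.1807  0.0721] [ 0.3439  0.3459 -0.8729]
[ 0.4228 -0.1955  0.0724] [ 0.244   0.2812 -0.9281]
[ 0.4375 -0.2106  0.0813] [ 0.1733  0.1918 -0.966 ]
[ 0.4669 -0.2204  0.0982] [ 0.1374  0.0885 -0.9866]
[ 0.509  -0.2194  0.122 ] [ 0.1381 -0.017  -0.9903]
[[0.002, 0.024, -0.021], [3.2, 4.0, 3.5]] z foot 0.12 cap 0.23 [-47, 12, -27, -73, -53, 20]
[[0.0, 0.043, -0.041], [6.1, 8.3, 6.4]] z foot 0.10 cap 0.21 [-44, 12, -27, -68, -52, 13]
[[-0.003, 0.057, -0.06], [8.8, 12.9, 8
[... 598 characters left out ...]
14 [-23, 11, -28, -34, -47, -41]
[[-0.033, 0.057, -0.121], [19.2, 42.6, 5.8]] z foot 0.07 cap 0.14 [-20, 11, -28, -29, -47, -49]
[[-0.032, 0.048, -0.117], [19.6, 45.6, 3.3]] z foot 0.07 cap 0.14 [-17, 11, -28, -24, -46, -57]
[[-0.029, 0.038, -0.109], [19.8, 47.9, 0.4]] z foot 0.08 cap 0.15 [-15, 11, -28, -19, -45, -64]
[[-0.023, 0.029, -0.097], [19.8, 49.7, -2.8]] z foot 0.09 cap 0.15 [-12, 11, -29, -14, -45, -72]
[[-0.015, 0.021, -0.081], [19.6, 50.8, -6.1]] z foot 0.10 cap 0.16 [-9, 11, -29, -9, -44, -80]
[[-0.005, 0.015, -0.062], [19.4, 51.3, -9.4]] z foot 0.11 cap 0.17 [-6, 10, -29, -4, -43, -87]
[[0.008, 0.011, -0.04], [19.0, 51.2, -12.7]] z foot 0.12 cap 0.19 [-3, 10, -29, 1, -42, -95]
```

View pics/w5.png

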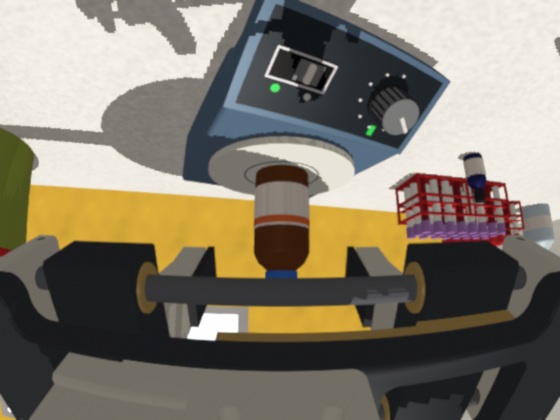

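```bash
cat > t11.py <<'E'
from st import *
np.set_printoptions(precision=4,suppress=True)
pm,u,l,n=fr();q0=pose()[2]["joint_pos"]
q1=ik(pm-.035*l+np.array([0,0,.08]),Rt(8,-7),1,q0=np.array([-3,10,-40,0,-25,-95.]))[0]
N=18;Q=[q0+(q1-q0)*t+np.array([0,-11,0,0,0,0])*np.sin(np.pi*t)**.7 for t in np.linspace(0,1,N)[1:]];P=[q0]+Q
print("step",np.round([np.degrees((Rm(a,S,0,-90).inv()*Rm(b,S,0,-90)).magnitude()) for a,b in zip(P,P[1:])],1).max(),"mm",np.round([np.linalg.norm(fk(a,L)-fk(b,L))*1000 for a,b in zip(P,P[1:])]).max())
for q in P[::2]:print(fk(q,L),Rm(q,S,0,-90).as_matrix()[:,0])
rows(Q)
E
python3 t11.py
```

```text
step 4.1 mm 24.0
[ 0.5254 -0.2243  0.1597] [ 0.8346  0.2255 -0.5025]
[ 0.4991 -0.1957  0.173 ] [ 0.7695  0.2744 -0.5767]
[ 0.4737 -0.1813  0.1708] [ 0.6877  0.3024 -0.66  ]
[ 0.4531 -0.179   0.1669] [ 0.6007  0.3039 -0.7394]
[ 0.4402 -0.1856  0.1631] [ 0.5125  0.2819 -0.8111]
[ 0.4369 -0.1971  0.1596] [ 0.4256  0.24   -0.8725]
[ 0.4444 -0.2097  0.1559] [ 0.3423  0.1814 -0.9219]
[ 0.4632 -0.2193  0.1506] [ 0.2644  0.1092 -0.9582]
[ 0.4925 -0.2219  0.1398] [ 0.1908  0.0267 -0.9813]
[[-0.011, 0.021, 0.006], [0.4, 2.3, 1.8]] z foot 0.15 cap 0.26 [-47, 9, -26, -73, -53, 21]
[[-0.02, 0.036, 0.002], [1.8, 5.2, 3.6]] z foot 0.15 cap 0.26 [-45, 7, -27, -69, -52, 13]
[[-0.029, 0.048, -0.003], [3.3, 8.4, 5.0]] z foot 0.15 cap 0.26 [-42, 5, -27, -64, -51, 6]
[[-0.037, 0.057, -0.01], [4.9, 11.7, 6.0]] z foot 0.15 cap 0.26 [-39, 3, -27, -59, -51, -1]
[[-0.045, 0.062, -0.017], [6.5, 15.1, 6.6]] z foot 0.15 cap 0.26 [-36, 2, -27, -55, -50, -8]
[[-0.052, 0.065, -0.023], [8.1, 18.5, 6.7]] z foot 0.15 cap 0.25 [-33, 1, -27, -50, -50, -15]
[[-0.058, 0.064, -0.029], [9.7, 22.0, 6.4]] z foot 0.15 cap 0.25
[... 276 characters left out ...]
cap 0.24 [-22, 0, -28, -32, -47, -44]
[[-0.064, 0.045, -0.041], [15.2, 35.0, 1.7]] z foot 0.15 cap 0.24 [-19, 1, -28, -27, -46, -52]
[[-0.061, 0.037, -0.041], [16.3, 38.0, -0.2]] z foot 0.15 cap 0.23 [-17, 2, -28, -22, -46, -59]
[[-0.054, 0.03, -0.04], [17.2, 40.7, -2.4]] z foot 0.15 cap 0.23 [-14, 2, -29, -18, -45, -66]
[[-0.044, 0.023, -0.037], [18.0, 43.3, -4.8]] z foot 0.14 cap 0.22 [-11, 4, -29, -13, -44, -73]
[[-0.032, 0.017, -0.035], [18.5, 45.7, -7.4]] z foot 0.14 cap 0.22 [-8, 5, -29, -8, -44, -80]
[[-0.015, 0.013, -0.033], [18.8, 48.0, -10.0]] z foot 0.14 cap 0.21 [-5, 7, -29, -4, -43, -88]
[[0.008, 0.011, -0.04], [19.0, 51.2, -12.7]] z foot 0.12 cap 0.19 [-3, 10, -29, 1, -42, -95]
```

Opening goes to 0.27 (about 24 mm) on the way, to straddle the ridge.

Emit:
drive_tool(plan=[[[-0.011, 0.021, 0.006], [0.4, 2.3, 1.8], 0.8], [[-0.02, 0.036, 0.002], [1.8, 5.2, 3.6], 0.8], [[-0.029, 0.048, -0.003], [3.3, 8.4, 5.0], 0.8], [[-0.037, 0.057, -0.01], [4.9, 11.7, 6.0], 0.27], [[-0.045, 0.062, -0.017], [6.5, 15.1, 6.6], 0.27], [[-0.052, 0.065, -0.023], [8.1, 18.5, 6.7], 0.27], [[-0.058, 0.064, -0.029], [9.7, 22.0, 6.4], 0.27], [[-0.062, 0.062, -0.033], [11.2, 25.4, 5.8], 0.27], [[-0.065, 0.057, -0.037], [12.6, 28.7, 4.7], 0.27], [[-0.066, 0.051, -0.04], [14.0, 31.9, 3.4], 0.27], [[-0.064, 0.045, -0.041], [15.2, 35.0, 1.7], 0.27], [[-0.061, 0.037, -0.041], [16.3, 38.0, -0.2], 0.27], [[-0.054, 0.03, -0.04], [17.2, 40.7, -2.4], 0.27], [[-0.044, 0.023, -0.037], [18.0, 43.3, -4.8], 0.27], [[-0.032, 0.017, -0.035], [18.5, 45.7, -7.4], 0.27], [[-0.015, 0.013, -0.033], [18.8, 48.0, -10.0], 0.27], [[0.008, 0.011, -0.04], [19.0, 51.2, -12.7], 0.27], [[0.008, 0.011, -0.04], [19.0, 51.2, -12.7], 0.27], [[0.008, 0.011, -0.04], [19.0, 51.2, -12.7], 0.27]])

```text
clock: 14.87
tool_pos: [0.5089, -0.2181, 0.12]
orientation: [0.0, 82.3, -6.8]
force: [-1.1, -0.5, 0.2]
opening: 0.0239
```

```bash
cat > t12.py <<'E'
from st import *
np.set_printoptions(precision=4,suppress=True)
print(np.round(pose()[2]["joint_pos"],1),pose()[0])
k=ctrl.get_calibration("wrist");im=ctrl.snapshot("wrist")
for nm,z in(("plate_top",.072),("knob_top",.0611),("switch_ridge",.0472),("panel_mid",.042)):
    for d in ctrl.landmark_of("wrist",nm)[:1]:print(nm,d["pixel"],d["confidence"],onplane("wrist",d["pixel"],z,k))
pm,u,l,n=fr();print("pred knob",pm+.035*l+.022*n,"ridge",pm-.035*l+.006*n)
cv2.imwrite("pics/w6.png",im)
E
python3 t12.py
```

```text
[ -2.5  10.5 -29.4   0.8 -42.3 -94.9] [ 0.5089 -0.2181  0.12  ]
switch_ridge [286.2, 208.6] 0.92 [ 0.5058 -0.2138  0.0472]
panel_mid [334.0, 220.1] 0.72 [ 0.5218 -0.1788  0.042 ]
pred knob [ 0.5066 -0.1486  0.0611] ridge [ 0.506  -0.219   0.0472]
```

View pics/w6.png

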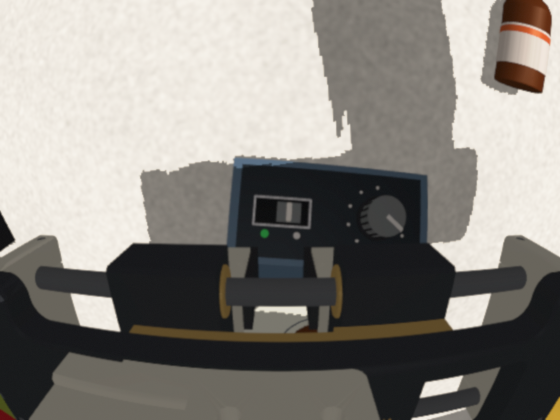

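```bash
python3 - <<'E'
from st import *
np.set_printoptions(precision=4,suppress=True)
k=ctrl.get_calibration("wrist")
for nm,px,z in(("ridge",(288.5,212),.0472),("knob",(384,216.5),.0611),("slotL",(252,211),.042),("slotR",(312,213),.042),("frontL",(236,157),.022),("frontR",(427,176),.022)):print(nm,onplane("wrist",px,z,k))
E
```

```text
ridge [ 0.51   -0.2142  0.0472]
knob [ 0.5159 -0.1457  0.0611]
slotL [ 0.508  -0.2417  0.042 ]
slotR [ 0.5153 -0.1967  0.042 ]
frontL [ 0.4696 -0.2501  0.022 ]
frontR [ 0.5024 -0.0945  0.022 ]
```

```bash
sed -i 's/^SX,SY.*/SX,SY,YAW=.626,-.194,-7./' st.py; cat > t13.py <<'E'
from st import *
pm,u,l,n=fr();R=Rt(15,-7)
for h in(.04,.015,.006,.0035):
    X=pm-.035*l+h*n;print(h,goal(0,X,R),[np.round(q,1) for q in ik(X,R,1,q0=np.array([-3,10,-40,3,-25,-95.]))])
p,R0,_=pose()
E
python3 t13.py
```

```text
0.04 (array([ 0.0435,  0.0049, -0.0224]), array([-0.01, -6.94, -0.05])) [array([ -1.4,   9.4, -41. ,   3.4, -24.8, -98.5])]
0.015 (array([ 0.0666,  0.0049, -0.0131]), array([-0.01, -6.94, -0.05])) [array([ -1.6,  12.5, -41. ,   3.8, -21.6, -98.8])]
0.006 (array([ 0.075 ,  0.0049, -0.0097]), array([-0.01, -6.94, -0.05])) [array([ -1.7,  13.6, -41. ,   3.9, -20.5, -98.9])]
0.0035 (array([ 0.0773,  0.0049, -0.0088]), array([-0.01, -6.94, -0.05])) [array([ -1.7,  13.9, -41. ,   4. , -20.2, -98.9])]
```

Emit:
drive_tool(plan=[[[0.015, 0.0049, -0.022], [0, -3.5, 0], 0.27], [[0.043, 0.0049, -0.0224], [0, -6.9, 0], 0.27], [[0.043, 0.0049, -0.0224], [0, -6.9, 0], 0.27], [[0.055, 0.0049, -0.018], [0, -6.9, 0], 0.27], [[0.0666, 0.0049, -0.0131], [0, -6.9, 0], 0.27], [[0.0708, 0.0049, -0.0114], [0, -6.9, 0], 0.27], [[0.075, 0.0049, -0.0097], [0, -6.9, 0], 0.27], [[0.075, 0.0049, -0.0097], [0, -6.9, 0], 0.27], [[0.075, 0.0049, -0.0097], [0, -6.9, 0], 0.27]])

```text
clock: 15.87
tool_pos: [0.5101, -0.2153, 0.0476]
orientation: [0.2, 75.0, -6.9]
force: [0.6, 0.2, 0.5]
opening: 0.0233
```

Emit:
drive_tool(plan=[[[0.001, 0, 0.0004], [0, 0, 0], 0.27], [[0.002, 0, 0.0008], [0, 0, 0], 0.27], [[0.003, 0, 0.0011], [0, 0, 0], 0.27], [[0.003, 0, 0.0011], [0, 0, 0], 0.27]])

```text
clock: 16.2
tool_pos: [0.512, -0.2155, 0.0451]
orientation: [0.2, 75.0, -6.9]
force: [0.4, -0.2, 0.3]
opening: 0.0239
```

Emit:
drive_tool(plan=[[[0, -0.003, 0], [0, 0, 0], 0.27], [[0, -0.006, 0], [0, 0, 0], 0.27], [[0, -0.009, 0], [0, 0, 0], 0.27], [[0, -0.012, 0], [0, 0, 0], 0.27], [[0, -0.014, 0], [0, 0, 0], 0.27], [[0, -0.014, 0], [0, 0, 0], 0.27]])

```text
clock: 16.7
tool_pos: [0.5102, -0.2298, 0.0452]
orientation: [0.2, 75.0, -6.9]
force: [-1.3, 1.2, 3.4]
opening: 0.0236
```

Emit:
drive_tool(plan=[[[-0.0005, -0.002, 0], [0, 0, 0], 0.27], [[-0.0005, -0.004, 0], [0, 0, 0], 0.27], [[-0.0005, -0.006, 0], [0, 0, 0], 0.27], [[-0.0005, -0.0075, 0], [0, 0, 0], 0.27], [[-0.0005, -0.0075, 0], [0, 0, 0], 0.27]])

```text
clock: 17.12
tool_pos: [0.5098, -0.2338, 0.0454]
orientation: [0.9, 75.0, -6.1]
force: [-1.4, 38.2, 7.7]
opening: 0.0243
```

```bash
cat > t14.py <<'E'
from st import *
np.set_printoptions(precision=4,suppress=True)
print(pose()[0],pose()[2]["force"],np.round(pose()[2]["joint_pos"],1))
k=ctrl.get_calibration("wrist");im=ctrl.snapshot("wrist")
for d in ctrl.landmark_of("wrist","switch_ridge")[:2]:print(d["pixel"],d["confidence"],onplane("wrist",d["pixel"],.0472,k))
cv2.imwrite("pics/w7.png",im[100:350,150:480])
E
python3 t14.py
```

```text
[ 0.5098 -0.2338  0.0454] [-1.383  38.2124  7.7372] [ -4.3  14.4 -39.2   1.3 -21.4 -93.8]
[299.7, 259.7] 0.85 [ 0.5038 -0.2235  0.0472]
```

View pics/w7.png

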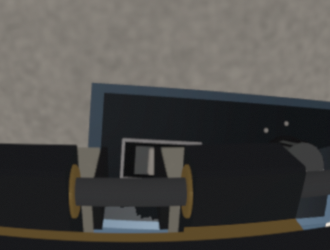

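38 N sideways after 18 mm of travel: the ridge is at its stop, in the left (green) part of the slot. I back off and lift.

Emit:
drive_tool(plan=[[[0, 0.004, 0], [0, 0, 0], 0.27], [[0, 0.01, 0], [0, 0, 0], 0.27], [[0, 0.01, 0], [0, 0, 0], 0.27], [[-0.02, 0.01, 0], [0, 0, 0], 0.27], [[-0.05, 0.012, 0], [0, 0, 0], 0.5], [[-0.07, 0.015, 0], [0, 0, 0], 0.55], [[-0.07, 0.015, 0], [0, 0, 0], 0.55]])

```text
clock: 17.8
tool_pos: [0.495, -0.2175, 0.1173]
orientation: [0.7, 74.7, -6.3]
force: [0.2, -1.0, -0.6]
opening: 0.0382
```

```bash
cat > t15.py <<'E'
from st import *
np.set_printoptions(precision=4,suppress=True)
print(pose()[0],pose()[2]["force"],np.round(pose()[2]["joint_pos"],1))
k=ctrl.get_calibration("wrist");im=ctrl.snapshot("wrist")
for nm,z in(("switch_ridge",.0472),("knob_top",.0611)):
  for d in ctrl.landmark_of("wrist",nm)[:1]:print(nm,d["pixel"],d["confidence"],onplane("wrist",d["pixel"],z,k))
cv2.imwrite("pics/w8.png",cv2.resize(im[120:290,180:480],(780,442),interpolation=cv2.INTER_CUBIC))
E
python3 t15.py
```

```text
[ 0.495  -0.2175  0.1173] [ 0.2444 -1.0067 -0.6049] [ -2.1   6.  -37.7   2.1 -31.  -96.5]
switch_ridge [275.3, 217.8] 0.79 [ 0.5066 -0.2228  0.0472]
knob_top [387.4, 223.4] 0.65 [ 0.5127 -0.1428  0.0611]
```

View pics/w8.png

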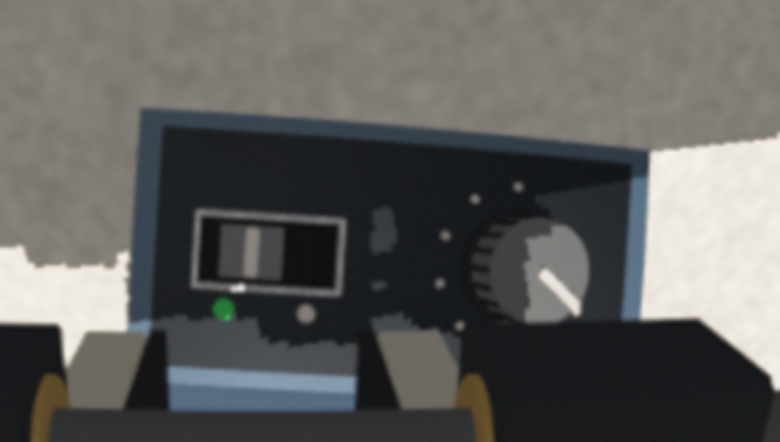

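```bash
cat > t16.py <<'E'
from st import *
np.set_printoptions(precision=4,suppress=True)
pm,u,l,n=fr();Rm0=Rt(15,-7)
K=np.array([.5125,-.1432,.0611])-.022*n
RT=lambda th:Ro.from_rotvec(-n*np.radians(th)).as_matrix()@Rm0
q=np.array([5,10,-45,8,-20,-110.]);q0=pose()[2]["joint_pos"]
for th,h in((-24,.07),(-24,.03),(-24,.009),(-12,.009),(0,.009),(12,.009),(24,.009),(30,.009)):
    s=ik(K+h*n,RT(th),1,q0=q);q=s[0] if s else q
    print(th,h,*goal(0,K+h*n,RT(th)),np.round(s,1))
E
python3 t16.py
```

```text
-24 0.07 [ 0.0067  0.0758 -0.0163] [-23.21   0.05  -6.42] [[  11.9    2.9  -53.8   29.7  -22.5 -113. ]]
-24 0.03 [ 0.0453  0.0756 -0.006 ] [-23.21   0.05  -6.42] [[   6.9    8.   -57.2   43.5  -14.2 -122.9]]
-24 0.009 [ 0.0656  0.0756 -0.0005] [-23.21   0.05  -6.42] []
-12 0.009 [ 0.0656  0.0756 -0.0005] [-11.62   0.03  -3.32] [[   7.5   11.3  -52.7   30.   -13.7 -121.7]]
0 0.009 [ 0.0656  0.0756 -0.0005] [-0.03  0.01 -0.21] [[   7.7   11.8  -46.3   12.4  -17.7 -116. ]]
12 0.009 [ 0.0656  0.0756 -0.0005] [11.56 -0.01  2.89] [[   5.5   12.1  -41.5    0.8  -20.7 -114.4]]
24 0.009 [ 0.0656  0.0756 -0.0005] [23.15 -0.04  6.  ] [[   2.6   12.4  -37.9   -8.4  -22.9 -114.7]]
30 0.009 [ 0.0656  0.0756 -0.0005] [28.95 -0.05  7.56] [[   1.1   12.4  -36.5  -12.5  -23.8 -115.4]]
```

```bash
sed -i 's/^for th,h in.*/for th,h in((0,.05),(0,.025),(0,.009),(12,.009),(24,.009),(36,.009),(48,.009),(54,.009),(48,.07)):/' t16.py; python3 t16.py
```

```text
0 0.05 [ 0.026   0.0757 -0.0111] [-0.03  0.01 -0.21] [[   8.7    6.5  -45.6   10.   -23.8 -114.3]]
0 0.025 [ 0.0501  0.0756 -0.0047] [-0.03  0.01 -0.21] [[   8.1    9.7  -46.    11.3  -20.1 -115.2]]
0 0.009 [ 0.0656  0.0756 -0.0005] [-0.03  0.01 -0.21] [[   7.7   11.8  -46.3   12.4  -17.7 -116. ]]
12 0.009 [ 0.0656  0.0756 -0.0005] [11.56 -0.01  2.89] [[   5.5   12.1  -41.5    0.8  -20.7 -114.4]]
24 0.009 [ 0.0656  0.0756 -0.0005] [23.15 -0.04  6.  ] [[   2.6   12.4  -37.9   -8.4  -22.9 -114.7]]
36 0.009 [ 0.0656  0.0756 -0.0005] [34.74 -0.06  9.11] [[  -0.5   12.5  -35.2  -16.4  -24.6 -116.3]]
48 0.009 [ 0.0656  0.0756 -0.0005] [46.33 -0.08 12.22] [[  -3.8   12.6  -33.2  -23.6  -25.7 -118.7]]
54 0.009 [ 0.0656  0.0756 -0.0005] [52.13 -0.09 13.78] [[  -5.4   12.6  -32.5  -27.   -26.1 -120. ]]
48 0.07 [ 0.0067  0.0758 -0.0163] [46.33 -0.08 12.22] [[  -2.6    4.7  -35.3  -18.9  -30.9 -124.8]]
```

Emit:
drive_tool(plan=[[[0, 0.03, -0.011], [0, 0, 0], 0.6], [[0.01, 0.06, -0.011], [0, 0, 0], 0.6], [[0.026, 0.0757, -0.011], [0, 0, -0.2], 0.6], [[0.026, 0.0757, -0.011], [0, 0, -0.2], 0.6], [[0.038, 0.0757, -0.008], [0, 0, -0.2], 0.6], [[0.05, 0.0756, -0.0047], [0, 0, -0.2], 0.6], [[0.058, 0.0756, -0.0026], [0, 0, -0.2], 0.6], [[0.0656, 0.0756, -0.0005], [0, 0, -0.2], 0.6], [[0.0656, 0.0756, -0.0005], [0, 0, -0.2], 0.6], [[0.0656, 0.0756, -0.0005], [0, 0, -0.2], 0.6]])

```text
clock: 18.78
tool_pos: [0.5184, -0.1445, 0.049]
orientation: [-0.1, 75.1, -7.1]
force: [-0.4, 0.2, -0.1]
opening: 0.0527
```

Emit:
drive_tool(plan=[[[0, 0, 0], [0, 0, 0], 0.3], [[0, 0, 0], [0, 0, 0], 0.3], [[0, 0, 0], [0, 0, 0], 0.3], [[0, 0, 0], [0, 0, 0], 0.3], [[0, 0, 0], [0, 0, 0], 0.3], [[0, 0, 0], [0, 0, 0], 0.3]])

```text
clock: 19.28
tool_pos: [0.5196, -0.1429, 0.0499]
orientation: [0.3, 74.9, -6.7]
force: [-3.4, 15.7, 5.2]
opening: 0.0293
```

Emit:
drive_tool(plan=[[[0, 0, 0], [0, 0, 0], 0.2], [[0, 0, 0], [3.9, 0, 1], 0.2], [[0, 0, 0], [7.8, 0, 2.1], 0.2], [[0, 0, 0], [11.6, 0, 3.1], 0.2], [[0, 0, 0], [15.5, 0, 4.1], 0.2], [[0, 0, 0], [19.4, 0, 5.2], 0.2], [[0, 0, 0], [23.2, 0, 6.2], 0.2], [[0, 0, 0], [23.2, 0, 6.2], 0.2]])

```text
clock: 19.95
tool_pos: [0.5199, -0.1417, 0.0502]
orientation: [43.9, 72.5, 14.3]
force: [0.5, 15.5, -0.6]
opening: 0.0294
```

```bash
python3 - <<'E'
from st import *
pm,u,l,n=fr();A=Ro.from_euler("xyz",[.3,74.9,-6.7],degrees=True);B=Ro.from_matrix(pose()[1])
r=(B*A.inv()).as_rotvec(degrees=True);print(r,"about -n",-r@n,np.round(pose()[2]["joint_pos"],1),pose()[2]["force"])
im=ctrl.snapshot("wrist");cv2.imwrite("pics/w9.png",cv2.resize(im[120:290,180:480],(780,442)))
E
```

```text
[ 12.1641563   -1.43641613 -20.99115715] about -n 24.303146072658357 [   2.8   12.3  -38.    -8.9  -22.7 -114.7] [ 0.49663466 15.5026928  -0.62725502]
```

Emit:
drive_tool(plan=[[[0, 0, 0], [3.9, 0, 1], 0.2], [[0, 0, 0], [7.8, 0, 2.1], 0.2], [[0, 0, 0], [11.6, 0, 3.1], 0.2], [[0, 0, 0], [15.5, 0, 4.1], 0.2], [[0, 0, 0], [19.4, 0, 5.2], 0.2], [[0, 0, 0], [23.2, 0, 6.2], 0.2], [[0, 0, 0], [23.2, 0, 6.2], 0.2], [[0, 0, 0], [23.2, 0, 6.2], 0.2]])

```text
clock: 20.67
tool_pos: [0.5206, -0.1407, 0.0505]
orientation: [75.6, 67.1, 23.4]
force: [4.2, 8.2, -3.5]
opening: 0.0292
```

```bash
python3 - <<'E'
from st import *
pm,u,l,n=fr();A=Ro.from_euler("xyz",[.3,74.9,-6.7],degrees=True);B=Ro.from_matrix(pose()[1])
r=(B*A.inv()).as_rotvec(degrees=True);print("about -n",-r@n,np.round(pose()[2]["joint_pos"],1),pose()[2]["force"])
E
```

```text
about -n 48.274594412817144 [  -3.5   12.5  -33.3  -24.1  -25.5 -118.6] [ 4.22489921  8.24291802 -3.48889854]
```

Emit:
drive_tool(plan=[[[0, 0, 0], [0, 0, 0], 0.6], [[0, 0, 0], [0, 0, 0], 0.6], [[0, 0, 0], [0, 0, 0], 0.6], [[0, 0, 0], [0, 0, 0], 0.6], [[-0.015, 0, 0], [0, 0, 0], 0.6], [[-0.035, 0, 0], [0, 0, 0], 0.6], [[-0.065, 0, 0], [0, 0, 0], 0.6], [[-0.08, 0, 0], [0, 0, 0], 0.6], [[-0.08, 0, 0], [0, 0, 0], 0.6]])

```text
clock: 21.42
tool_pos: [0.4928, -0.1538, 0.1278]
orientation: [75.2, 66.9, 22.9]
force: [-0.5, -0.2, -0.2]
opening: 0.0526
```

```bash
cat > t17.py <<'E'
from st import *
np.set_printoptions(precision=4,suppress=True)
pm,u,l,n=fr();print(pose()[0],pose()[2]["force"])
k=ctrl.get_calibration("wrist");im=ctrl.snapshot("wrist");cv2.imwrite("pics/w10.png",im)
for nm,z in(("switch_ridge",.0472),("knob_top",.0611),("plate_top",.072)):
  for d in ctrl.landmark_of("wrist",nm)[:1]:print(nm,d["pixel"],d["confidence"],onplane("wrist",d["pixel"],z,k))
def rect(im,k,K,w=.03,N=61):  # rectified knob-top view: rows down = down slope, cols right = -l
    out=np.zeros((N,N));g=cv2.cvtColor(im,cv2.COLOR_BGR2GRAY)
    mx=np.zeros((N,N),np.float32);my=mx.copy()
    for i in range(N):
        for j in range(N):
            mx[i,j],my[i,j]=proj("wrist",K+u*w*(.5-i/(N-1))*1-l*w*(j/(N-1)-.5),k)
    return cv2.remap(g,mx,my,cv2.INTER_LINEAR)
K=np.array([.5125,-.1432,.0611])
g=rect(im,k,K,.05,26)
for r in g:print(" ".join("%3d"%v for v in r))
E
python3 t17.py
```

```text
[ 0.4928 -0.1538  0.1278] [-0.5461 -0.1524 -0.184 ]
switch_ridge [246.4, 254.3] 0.28 [ 0.5164 -0.18    0.0472]
knob_top [278.4, 220.7] 0.63 [ 0.5138 -0.1423  0.0611]
 76  78  77  77  77  77  74  38  29  29  29  38  85  89  54  30  29  30  29  29  29  29  29  30  30  30
 76  76  76  76  75  76  53  33  34  29  29  40  86  89  90  37  29  30  30  29  30  30  30  29  28  29
 75  75  75  75  69  45  32  65  87  30  30  41  83  87  93  39  29  29  29  29  29  30  30  29  29  30
 74  74  73  74  53  30  30  40  46  30  29  30  36  38  32  31  29  29  30  30  31  30  29  29  30  29
 73  73  66  55  34  29  30  30  30  29  30  32  50  42  31  31  30  30  30  36  71  31  30  30  31  30
 72  70  52  30  30  30  30  30  31  40  54  68 120  94  48  34  30  30  31  48  86  33  30  29  28  30
 71  60  65  82  30  29  30  36  60  71  73  81 125  97  72  68  48  31  30  31  31  31  30  31  30  30
 65  35  45  53  30  30  38  66  72  72  72  82 126  93  72  73  72  58  30  30  30  31  31  30  30  30
 32  29  30  30  30  33  64  72  72  73  73  86 125  89  73  72  72  72  49  30  31  31  30  30  30  3
[... 1069 characters left out ...]
  31  36  55  67  72  72  70  62  46  31  31  30  30  31  31  31  31  31  30
 29  30  29  29  30  30  31  30  31  30  32  36  35  34  31  31  30  30  32  31  31  31  32  31  30  31
 30  30  30  30  30  31  30  31  31  30  31  31  31  31  31  31  31  33  49  31  31  30  32  30  31  31
 29  29  30  30  30  30  31  30  30  31  31  31  31  31  31  31  31  60 104  34  31  31  32  30  32  31
 30  30  30  29  29  30  30  30  31  31  31  56  61  31  31  31  31  32  33  31  31  30  31  31  30  31
 29  30  30  30  30  30  30  32  32  31  31  71  63  31  31  31  31  31  31  31  31  30  31  30  31  31
 28  29  30  29  30  30  30  30  30  31  31  32  32  31  30  31  30  31  31  31  31  30  31  31  31  31
```

Rectified knob view: the white pointer runs straight up the slope (column 12 from centre to rim), under the mark. Now I check the switch and bottle numerically.

```bash
cat > t18.py <<'E'
from st import *
np.set_printoptions(precision=4,suppress=True)
pm,u,l,n=fr();k=ctrl.get_calibration("wrist");im=cv2.imread("pics/w10.png")
def rect(im,C,w,h,st):
    a=np.arange(-w/2,w/2+1e-9,st);b=np.arange(h/2,-h/2-1e-9,-st)
    m=np.array([[proj("wrist",C+u*y-l*x,k) for x in a] for y in b],np.float32)
    return cv2.remap(im,m[...,0],m[...,1],cv2.INTER_LINEAR)
g=rect(im,pm-.04*l+np.array([.002,.0014,0]),.05,.044,.002)
for r in cv2.cvtColor(g,cv2.COLOR_BGR2GRAY):print(" ".join("%3d"%v for v in r))
print("green at", np.argwhere((g[...,1].astype(int)-g[...,2]>40)).tolist())
for c in("top","scene"):
    ctrl.snapshot(c)
    for nm,z in(("switch_ridge",.0472),("bottle",.072),("plate_top",.072)):
        for d in ctrl.landmark_of(c,nm):
            X=onplane(c,d["pixel"],z)
            if np.hypot(*(X[:2]-[.58,-.2]))<.12:print(c,nm,np.round(d["pixel"],1),round(d["confidence"],2),X)
E
python3 t18.py
```

```text
51  51  51  51  51  52  52  51  50  50  50  50  50  50  49  48  48  48  48  46  46  46  45  44  45  46
 50  50  50  51  50  51  52  52  51  50  49  49  50  51  49  48  49  48  47  47  46  45  45  45  39  37
 50  51  51  51  51  51  51  52  51  50  50  49  50  50  49  49  49  47  47  47  47  45  40  29  25  26
 49  50  50  51  51  52  51  51  50  51  51  50  49  49  49  47  48  47  47  44  38  27  22  23  25  24
 48  49  50  50  51  50  51  50  52  51  51  50  49  49  49  48  48  45  37  27  21  20  23  24  25  24
 47  49  49  50  50  51  51  52  51  51  52  51  50  50  49  46  36  26  22  21  20  24  25  24  24  28
 43  46  49  50  51  50  51  51  51  51  52  52  50  51  50  47  29  21  21  21  24  25  26  25  27  64
 34  44  47  48  50  50  50  51  51  51  50  52  51  51  50  49  44  26  21  24  26  26  25  28  69 101
 28  39  48  48  48  49  50  50  51  51  51  52  52  51  50  50  49  43  27  25  26  26  30  67  98 103
 32  92  83  50  48  49  49  50  50  50  51  51  52  52  50  50  50  49  42  28  26  28  63  97 102 102
 35  98  52  35  45  48  49  49  50  50  50  51  50  51  51  
[... 836 characters left out ...]
50  51  51  51  51  52  51  51  51  49
 21  21  23  29  43  64  87 101 104 105 104  80  49  49  49  49  51  50  50  51  51  51  52  51  51  50
 27  47  76  91 100 104 106 107 106 106 105 104  75  48  48  49  50  51  50  50  52  51  51  52  50  50
 93 104 105 104 105 106 107 107 106 106 106 106 103  70  49  48  49  50  50  50  50  51  51  52  52  51
105 105 106 106 106 106 107 107 106 106 106 106 106 101  65  48  48  49  50  49  50  50  51  52  51  51
green at []
top bottle [391.4 155.3] 0.55 [ 0.624  -0.2057  0.072 ]
top plate_top [389.7 157.1] 0.88 [ 0.6192 -0.201   0.072 ]
scene bottle [158.7 232.2] 0.85 [ 0.6213 -0.2015  0.072 ]
scene plate_top [157.9 234.7] 0.69 [ 0.6295 -0.1932  0.072 ]
```

Emit:
drive_tool(plan=[[[-0.03, 0, 0], [-6, 0, -1.5], 0.6], [[-0.05, 0, 0], [-12, 0, -3], 0.6], [[-0.05, 0, 0], [-18, 0, -4.5], 0.6], [[-0.05, 0, 0], [-24, 0, -6], 0.6], [[-0.05, 0, 0], [-30, 0, -7.5], 0.6], [[-0.05, 0, 0], [-36, 0, -9], 0.6], [[-0.05, 0, 0], [-42, 0, -11], 0.6], [[-0.05, 0, 0], [-46, 0, -12], 0.6], [[-0.05, 0, 0], [-46, 0, -12], 0.6], [[-0.05, 0, 0], [-46, 0, -12], 0.6]])

```text
clock: 22.85
tool_pos: [0.474, -0.1603, 0.1697]
orientation: [3.3, 74.8, -4.3]
force: [0.4, 0.8, -0.4]
opening: 0.0526
```

```bash
sed -i 's/;im=cv2.imread.*/;im=ctrl.snapshot("wrist")/; /^for c in/,$d' t18.py; sed -i 's/-.04\*l+np.array.*,.05,.044,.002)/-.04*l+np.array([.002,.0014,0]),.05,.05,.002)/' t18.py; cat >> t18.py <<'E'
for nm,z in(("switch_ridge",.0472),("knob_top",.0611)):
    for d in ctrl.landmark_of("wrist",nm)[:1]:print(nm,d["pixel"],d["confidence"],onplane("wrist",d["pixel"],z,k))
print(pose()[0],pose()[2]["force"])
E
python3 t18.py
```

```text
71  70  70  69  69  68  68  67  67  66  65  64  63  63  63  63  62  61  60  60  60  60  59  59  57  57
 71  70  69  69  67  68  67  67  66  66  65  65  64  64  63  62  61  61  60  61  60  59  58  57  57  57
 69  69  69  67  68  67  67  66  66  65  64  64  64  62  62  62  63  61  61  60  59  58  57  58  56  56
 69  68  68  68  67  67  66  66  65  65  64  63  64  62  63  62  60  61  60  59  58  58  58  57  56  56
 69  68  67  67  67  68  98 104  74  65  64  62  62  62  62  61  61  60  60  63  59  57  57  57  56  56
 68  67  67  66  66  91 206 220 140  65  64  64  62  61  61  61  61  65 113 130  88  58  57  57  56  55
 67  67  67  65  66  99 218 229 152  65  63  63  61  61  61  60  61  93 164 168 140  67  56  55  56  55
 68  67  67  67  66  71 134 147  90  63  63  62  62  62  61  60  60  90 158 165 132  64  57  55  55  55
 66  73 139 139 125 120 107 103  93  89  86  79  77  75  69  66  63  67  97 111  78  57  56  55  55  54
 66  84 210 180 177 179 175 180 182 185 191 171 174 177 162 155 141 138 133 125 120 106 102  92  62  54
 65  96 202  62  52  58  58  69  76  86  98 103 116 125 128 1
[... 1195 characters left out ...]
 31  30  31  30  30  31  31  31  31  31  31  30  30  31  30  31  29  30  30  30  31  30  29  29
 31  30  30  31  31  31  30  31  30  31  30  30  31  31  31  29  30  30  28  29  29  30  29  30  29  29
 30  30  31  31  31  30  31  31  31  30  30  31  30  30  31  30  31  30  29  29  29  29  29  30  30  28
 31  31  31  31  31  31  31  30  31  31  31  30  31  30  30  30  30  29  30  29  29  30  29  30  29  29
green at [[5, 18], [5, 19], [5, 20], [6, 17], [6, 18], [6, 19], [6, 20], [7, 17], [7, 18], [7, 19], [7, 20], [8, 18], [8, 19]]
switch_ridge [215.3, 212.3] 0.65 [ 0.5042 -0.2231  0.0472]
knob_top [305.0, 215.6] 0.92 [ 0.5106 -0.1422  0.0611]
[ 0.4743 -0.1608  0.1699] [ 0.076  -1.1636  0.6435]
```

Switch ridge is 5 mm right of the slot's centre (slot columns 2–23, ridge 15, green dot 18–19), so it is fully on. The hand is clear, so I hand in.

```bash
python3 -c "
from plant import ctrl
print(ctrl.close_job())"
```

```text
the job is handed in; nothing more can be done
None
```

I finished all three steps and handed the job in at about 23 s of the 58 s allowed. I don't know the verdict, because `close_job()` reports none.

**What I did:**
- **Bottle:** I picked up the farthest amber bottle and set it upright on the ring of the stirrer plate. I let go once the force reading showed the plate carrying its weight.
- **Switch:** I pushed the slide switch across with one finger until it hit its stop. The side force there peaked at 38 N.
- **Knob:** I then gripped the knob, turned it 48° clockwise, let go and moved clear.

**Last checks:**
- **Switch:** it sits 5 mm right of the slot's centre, towards the green dot, which is its full travel.
- **Knob:** a rectified wrist image shows the pointer straight up the slope at the mark, about 1.05 rad.
- **Bottle:** it looked upright and about 2 mm off the ring's centre in the close wrist picture just before I set it down. I corrected by 1.5 mm, and a picture after release showed it standing on the ring.
- **Force:** the last reading was about 1 N, near zero, with the hand in free space.

**Disagreements and gaps:**
- **Stirrer position:** the cameras' estimates differed by up to 10 mm.
- **Bottle offset:** in the last check the networks put the bottle 7 to 11 mm from the plate's centre. The limit is 20 mm, and I trusted the close view.
- **Carrying path:** the first path hit joint limits at the elbow and wrist, so I fitted an arm model and went round the other way. No bumps registered.
- **Tube rack, vial and tip box:** I did not measure them again at the end. The arm's planned path stayed clear of all three.

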